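# Unload the block heater into the cooler's door rack

## Robot

A 7-joint arm with a two-finger parallel gripper is mounted at the origin on a cart in front of the work surface, level with it; the furniture and walls round the work are solid. World frame = base frame: x ahead of the robot, y to its left, z up, the work surface at z = 0. Lengths are in m, angles in rad, forces in N, time in s.
With the tool pointing down it reaches from about 0.35 to 0.9 m from the base axis. Payload 8.1 kg.
Tool frame: the origin (TCP) lies at the very end of the fingers, on their centre line; the grasp point (between the pads) lies 19 mm behind it (arm.tcp_to_grasp is the z of the grasp point in the tool frame, in m); z points along the fingers, y is the line along which they close (so a half turn about z gives the same grasp; the last joint's range is limited). The gripper opens to 92 mm and grips with 3 to 60 N. Pads are 19 mm wide; open, the fingers measure 130 mm over their backs; the gripper's body (75 mm by 190 mm) begins 47 mm behind the grasp point.
Start: joints at [0.593, 0.434, 0.025, 1.573, -0.012, 1.134, -0.075], TCP at [0.48, -0.401, 0.19] pointing down, gripper open.
Joint ranges: [-2.62, 2.62], [-0.44, 2.09], [-1.27, 1.32], [0.08, 2.57], [-1.32, 4.46], [0.12, 2], [-2.74, 2.74]. Speed limits (rad/s): [2.22, 2.22, 3.01, 3.01, 3.14, 3.14, 3.14].

## Interface

Orientations are given as a rotation vector (axis times angle).
In Python, from cell import readout, vision, sign_off, arm gives the robot as it stands. The module is installed in compiled form; this text tells all that it offers.
- The arm moves only by the shell command python3 -m creep 'ROWS' [FORCE]. ROWS is JSON, a list of rows, each a list of 5 numbers: the shift along the tool's x, y, z in units of 4 cm (1.0 is 4 cm), then the turn about the tool's z in units of 4 degrees (1.0 is 4 degrees), then the opening, from 0 (shut) to 1 (fully open). A call has 1 to 12 rows; each row shifts and turns the commanded pose from where the row before left it, along the tool's axes as they then stand; what a row does not reach is not made up. A row lasts 1/8 s, in which the tool goes at most 62.5 mm and 10.7 degrees, less where a joint would pass 70% of its speed; a pose out of reach is approached as far as the arm can. A call with a number of a shift or a turn outside -1 to 1 is refused whole. A call with a gripper value outside its range is refused whole. The fingers move at their own pace and stop on an object; FORCE is the grip in N (left out, the last holds). Time passes only in rows, so rows that do not move let the fingers close. It gives the time, the measured TCP pose, the force, the opening and the grip force at its end, in the units of the state.
- readout.observe(): the state, without advancing time (a new reading comes with each control period).
- vision.get_image(name): name is "scene" or "top"; returns a dict with "pixels" (400x640x3 uint8, blue, green, red), "z_map" (400x640 float32, m along the optical axis (not along the pixel's ray), 0 where there is no reading), "camera_matrix" (3x3 intrinsics, pixels), "position" and "rotation" of the camera in the world. Camera axes: x right, y up, looking along -z (the intrinsics and any distortion apply to the point x, -y, -z); pixel columns grow to the right and rows downward; lengths in m; the calibration is good to about 2 mm. A picture is of the moment at which its call begins.
- sign_off(): hands the job in; it is judged then, once.
The state is a dict: "clock": time; "joints": joint angles; "dq": joint speeds; "joint_efforts": joint torques, N m; "position": TCP position; "ee_rot": TCP orientation; "force": force on the tool from outside, world axes, zero at the start; "ft_torque": the same for the moment, N m; "width": opening from 0.0 (shut) to 1.0 (fully open); "gripper_force": force on a finger pad.
Only numpy, scipy, OpenCV 4.12 (cv2) and the standard library are available. Lean on these libraries where they do the work, as an engineer would, in place of code of your own. Each camera call takes 0.05 s, during which the arm holds its last target. There are 200 camera calls.

## Task

The heating run is over. Raise the clear guard of the block heater by its handle, swing its prop stay fully up and ease the guard forward until it rests on the stay, and only then take out all the vials and stand them, one to a cell, in the rack on the inside of the sample cooler's door, which you open by its handle. Shut the cooler door fully with the vials in it, leave the guard resting on its stay so that the block can cool, and do not disturb the brown bottle and the timer beside the heater.

Things in the scene. Friction and masses are not known exactly. Their poses are not given: they have to be found in the camera images.
- vial_0: screw-cap sample vial with an orange cap, 26 mm across and 62 mm tall (cap: the top 13 mm), 20 to 45 g; origin at the centre of its underside, z up along its axis. It stands 22 mm deep in one of the three wells of the heater's block, so 40 mm of it shows. Two or three of the vials are there.
- vial_1: screw-cap sample vial with an orange cap, 26 mm across and 62 mm tall (cap: the top 13 mm), 20 to 45 g; origin at the centre of its underside, z up along its axis. It stands 22 mm deep in one of the three wells of the heater's block, so 40 mm of it shows. Two or three of the vials are there.
- vial_2: screw-cap sample vial with an orange cap, 26 mm across and 62 mm tall (cap: the top 13 mm), 20 to 45 g; origin at the centre of its underside, z up along its axis. It stands 22 mm deep in one of the three wells of the heater's block, so 40 mm of it shows. Two or three of the vials are there.
- heater: block heater, a fixed white box 185 (x) by 250 (y) mm, rim 120 mm high; origin at the centre of its underside, x to its rear, y to its left seen from the robot. Open chamber inside x -84 to 54, y -117 to 117 mm. Block top at z = 72 mm, wells (29 mm wide, floor z = 50) at x = -47.5, y = -35, 17, 69 mm. Nothing else in the chamber is above z = 74 mm.
- guard (a joint): angle of the clear guard flap over the chamber (155 mm deep, 250 wide, 8 thick, 0.32 kg): 0 shut on the rim, growing as its front edge rises, 1.75 rad at its rear stop. It moves freely: let go below 1.45 it falls shut; above 1.6 it leans back to the rear stop and stays. With the stay fully up, a guard eased forward from the rear stop comes to rest on the stay at 1.40 rad, its handle then 308 mm high.
- guard_hinge (a point): middle of the guard's hinge line, which runs along the heater's y at the heater's x = 62.5, z = 120.5 mm.
- guard_handle (a point): middle of the guard's handle: a black round bar 10 mm thick, 100 mm long along the heater's y, 35 mm in front of the guard's front edge and in the guard's plane, 190 mm from the hinge line (4.5 mm above it when shut), with free space before and behind it. It turns with the guard.
- stay (a joint): angle of the prop stay, a flat steel bar 168 mm long outside the heater's right wall: 0 folded level, pointing to the rear, 0.728 rad (its stop) fully up; then the fork at its end takes the pin on the guard's right edge. It stays where it is left (about 1.5 N at the grip moves it). Swing it up only while the guard stands past 1.5 rad.
- stay_pivot (a point): centre of the stay's pivot, whose axis runs along the heater's y; at x = -75.5, y = -133.5, z = 107.5 mm of the heater.
- stay_grip (a point): centre of the stay's red round grip: a disc 26 mm across, 11 mm thick along the heater's y, 80 mm along the bar from the pivot and 42 mm above the bar's middle line. With the guard up it can be pinched from above across its thickness; folded, its lower edge is 16 mm above the wall's rim. It moves with the stay.
- cooler: sample cooler, a fixed white cabinet 150 (x) by 250 (y) mm, 195 mm high; origin at the centre of its underside, its front faces -x, y to its left as seen from the robot. The door is on its front.
- door (a joint): angle of the cooler's door, a slab 28 mm thick and 250 mm wide, from z = 12 to 192 mm: 0 shut, growing as it swings out towards the robot, 1.55 rad at its stop. Hinged on its left as seen from the robot. It stays where it is left (about 1.2 N at the handle moves it). It may start a little ajar (up to 0.05).
- door_hinge (a point): foot of the door's upright hinge line, at x = -76, y = 125, z = 12 mm of the cooler. Its axes turn with the door: x from the outer to the inner face, y from the free edge towards the hinge; the same as the cooler's when shut.
- door_handle (a point): grip point on the door's handle, an upright round steel bar 12 mm thick, 35 mm off the outer face, at z = 157 mm; the bar's top end is 21 mm above it, its upper bracket 33 mm below it. In the door's axes it lies at x = -63, y = -215 mm from the hinge line.
- rack (a point): middle of the floor of the vial rack on the door's inner face; it swings with the door, axes as door_hinge. Four cells in a row, centred at x = 0, y = -76.5, -25.5, 25.5, 76.5 mm, each 34 by 34 mm inside, walls 33 mm high. Floor 112 mm above the worktop; door's inner face at x = -27 mm, walls out to x = 21 mm, its top edge 80 mm above the floor. The cabinet's roof clears standing vials.
- timer: small white lab timer, 60 by 68 by 17 mm, lying loose on the worktop left of the heater; a bystander. Origin at the centre of its underside.
- reagent_c: brown glass reagent bottle with a white cap, 60 mm across, 118 mm tall, standing loose left of the heater; a bystander. Origin at the centre of its underside.

How it is judged:
On the way, in this order (a step that is already met when the one before it is completed fails the run):
1. the guard rests on its raised prop stay (value of joint guard between 1.34 and 1.46 rad and value of joint stay above 0.66 rad), for 0.3 s.
2. with the door open, all the vials stand in the door's rack (x of vial_0 in the frame of rack between -0.02 and 0.02 m and y of vial_0 in the frame of rack between -0.095 and 0.095 m and z of vial_0 in the frame of rack between -0.008 and 0.02 m and angle between each of vial_0, vial_1, vial_2's own z axis and vertical below 0.5 rad and x of vial_1 in the frame of rack between -0.02 and 0.02 m and y of vial_1 in the frame of rack between -0.095 and 0.095 m and z of vial_1 in the frame of rack between -0.008 and 0.02 m and x of vial_2 in the frame of rack between -0.02 and 0.02 m and y of vial_2 in the frame of rack between -0.095 and 0.095 m and z of vial_2 in the frame of rack between -0.008 and 0.02 m and value of joint door above 0.5 rad), for 0.2 s.
3. the door is shut (value of joint door below 0.04 rad), for 0.2 s.
At the end, for the whole second after the job is handed in: every vial present stands in a cell of the door rack (foot at most 20 mm above the rack floor, leaning under 0.5 rad: resting against its cell is fine), at rest; cooler door shut to within 0.04 rad; guard resting on its stay (guard 1.34 to 1.46 rad, stay above 0.66 rad) (all of step 1 and x of vial_0 in the frame of rack between -0.02 and 0.02 m and y of vial_0 in the frame of rack between -0.095 and 0.095 m and z of vial_0 in the frame of rack between -0.008 and 0.02 m and angle between each of vial_0, vial_1, vial_2's own z axis and vertical below 0.5 rad and x of vial_1 in the frame of rack between -0.02 and 0.02 m and y of vial_1 in the frame of rack between -0.095 and 0.095 m and z of vial_1 in the frame of rack between -0.008 and 0.02 m and x of vial_2 in the frame of rack between -0.02 and 0.02 m and y of vial_2 in the frame of rack between -0.095 and 0.095 m and z of vial_2 in the frame of rack between -0.008 and 0.02 m and value of joint door below 0.04 rad and linear speed of each of vial_0, vial_1, vial_2 below 0.03 m/s); the robot touches nothing.
It fails at once if a vial is out of its well while the stay is not up (value of joint stay below 0.6 rad and height (world z) of any of vial_0, vial_1, vial_2 above 0.09 m).
It fails at once if the timer or the brown bottle is pushed more than 30 mm (distance of any of timer, reagent_c from where it was at the start of the episode above 0.03 m).
It fails at once if the brown bottle is knocked over (angle between reagent_c's own z axis and vertical above 0.6 rad).
Of vial_0, vial_1, vial_2 only 2 to 3 are there at a start; the rules pass over those that are not, and their reading is None.
At some moment in a run one of vial_0, vial_1, vial_2 may be knocked a few centimetres aside while the robot is not near it.
Once in a run the grip may slacken for a moment while it holds something.
It also fails if it takes over 208 s, if anything falls off the work surface, if the arm or the gripper's body presses on something with over 40 N, if the wrist force passes 120 N, or if a joint passes its speed limit or range.

## Working session

There is one attempt and no reset: what is moved stays moved. The work goes in short steps, Python scripts to look and compute and a shell command to move; the robot and the scene stay as the last step left them, time stands still between calls to the robot, and variables do not carry over. Pictures are saved under pics/ and viewed, at most 14 in all, crops included, and the job is handed in when it is done.

```bash
mkdir -p pics
cat > h.py <<'E'
import numpy as np, cv2
from cell import readout, vision, arm
from scipy.spatial.transform import Rotation as R
def grab(n):
    d=vision.get_image(n); d['pos']=np.array(d['position']); Rm=np.array(d['rotation'])
    d['R']=Rm if Rm.shape==(3,3) else R.from_rotvec(Rm).as_matrix()
    return d
def cloud(d):
    K=np.array(d['camera_matrix']); z=d['z_map']; v,u=np.mgrid[:z.shape[0],:z.shape[1]]
    p=np.stack([(u-K[0,2])/K[0,0]*z,-(v-K[1,2])/K[1,1]*z,-z],-1)
    w=p@d['R'].T+d['pos']; w[z==0]=np.nan
    return w
def st():
    s=readout.observe(); print('t',round(s['clock'],2),'p',np.round(s['position'],4),'rv',np.round(s['ee_rot'],3),'F',np.round(s['force'],1),'w',round(s['width'],3),'gf',round(s['gripper_force'],1)); print('q',np.round(s['joints'],2)); print(np.round(R.from_rotvec(s['ee_rot']).as_matrix(),3)); return s
E
python3 - <<'E'
from h import *
s=st()
for n in('scene','top'):
    d=grab(n); cv2.imwrite(f'pics/{n}0.png',d['pixels']); np.savez(f'{n}0.npz',w=cloud(d)); print(n,d['pos'],d['R'].round(2).tolist(),np.array(d['camera_matrix']).round(0).tolist(),d.keys(),arm.tcp_to_grasp)
E
```

```text
t 0.0 p [ 0.4791 -0.4004  0.1888] rv [-2.845e+00 -1.330e+00  1.000e-03] F [-0.3 -0.6  0.1] w 0.997 gf 0.0
q [ 0.59  0.44  0.03  1.57 -0.01  1.13 -0.08]
[[ 0.641  0.767 -0.001]
 [ 0.767 -0.641  0.001]
 [-0.    -0.002 -1.   ]]
scene [-0.38357258 -0.73451964  1.30625215] [[0.62, 0.56, -0.54], [-0.78, 0.43, -0.45], [-0.02, 0.7, 0.71]] [[494.0, 0.0, 314.0], [0.0, 494.0, 201.0], [0.0, 0.0, 1.0]] dict_keys(['pixels', 'z_map', 'camera_matrix', 'position', 'rotation', 'pos', 'R']) -0.0188
top [0.21696995 0.01302339 1.5758367 ] [[-0.09, 0.97, -0.21], [-1.0, -0.09, 0.02], [0.0, 0.21, 0.98]] [[436.0, 0.0, 318.0], [0.0, 436.0, 203.0], [0.0, 0.0, 1.0]] dict_keys(['pixels', 'z_map', 'camera_matrix', 'position', 'rotation', 'pos', 'R']) -0.0188
```

View pics/scene0.png

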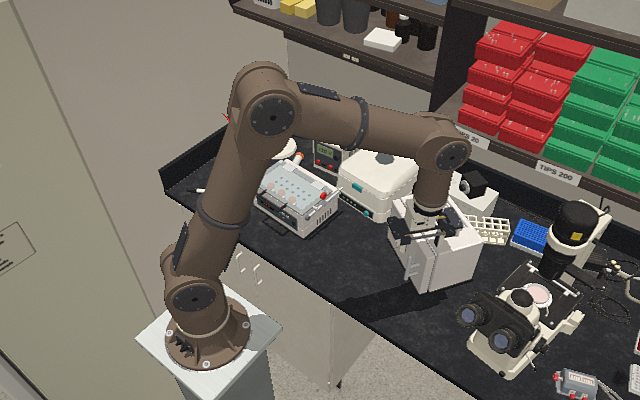

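View pics/top0.png

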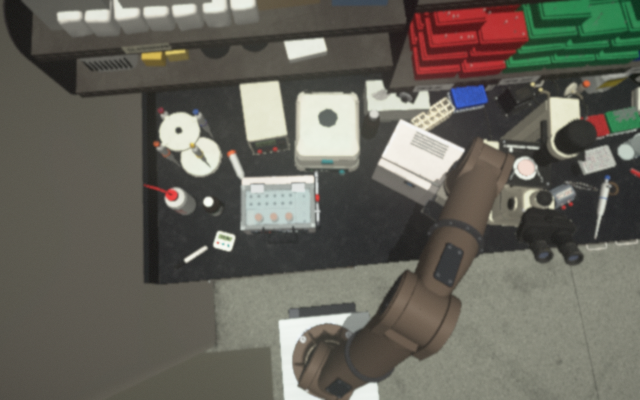

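The scene view shows the heater (295,195) with its folded red stay grip (323,196), and the cooler (435,240) under the arm. The top view shows the heater at (280,205), three vials at (258/274/290,217), the cooler roof at (420,160), the bottle at (210,203) and the timer at (223,241).

Run:
```python
from h import *
im=cv2.imread('pics/top0.png'); w=np.load('top0.npz')['w']
for (u,v) in [(280,205),(258,217),(274,217),(290,217),(317,197),(245,228),(316,228),(420,140),(380,165),(210,203),(223,241),(280,237)]:
    print((u,v),w[v,u].round(3))
def rect(m,name):
    p=w[m][:,:2]; r=cv2.minAreaRect((p*1000).astype(np.float32)); print(name,len(p),r, cv2.boxPoints(r).round(0).tolist(), w[m][:,2].mean())
V,U=np.mgrid[:400,:640]; z=w[...,2]
m=(abs(z-.195)<.008)&(U>365)&(U<480)&(V>105)&(V<220); 
m=m&(im.min(-1)>120)
n,l,s,c=cv2.connectedComponentsWithStats(m.astype(np.uint8)); k=1+s[1:,4].argmax(); rect(l==k,'cooler roof')
m=(abs(z-.122)<.012)&(U>230)&(U<325)&(V>165)&(V<245)
n,l,s,c=cv2.connectedComponentsWithStats(m.astype(np.uint8)); k=1+s[1:,4].argmax(); rect(l==k,'heater rim')
cv2.imwrite('pics/a.png',cv2.resize(im[165:250,190:460],None,fx=2.9,fy=2.9,interpolation=cv2.INTER_CUBIC))
s=cv2.imread('pics/scene0.png'); cv2.imwrite('pics/b.png',cv2.resize(s[130:300,230:490],None,fx=3,fy=3,interpolation=cv2.INTER_CUBIC))
hsv=cv2.cvtColor(im,cv2.COLOR_BGR2HSV)
red=((hsv[...,0]<8)|(hsv[...,0]>172))&(hsv[...,1]>130)&(U>305)&(U<330)&(V>180)&(V<220)
print('red',red.sum(),np.median(w[red],0), [ (u,v) for v,u in np.argwhere(red)][:5])
```

```text
(280, 205) [0.531 0.113 0.126]
(258, 217) [0.495 0.189 0.132]
(274, 217) [0.491 0.136 0.127]
(290, 217) [0.486 0.083 0.129]
(317, 197) [ 0.538 -0.014  0.164]
(245, 228) [0.463 0.236 0.128]
(316, 228) [ 0.46  -0.002  0.   ]
(420, 140) [ 0.693 -0.374  0.196]
(380, 165) [ 0.62  -0.23   0.193]
(210, 203) [0.561 0.35  0.121]
(223, 241) [0.442 0.335 0.013]
(280, 237) [ 0.44   0.131 -0.005]
cooler roof 3344 ((635.4510498046875, -366.9565734863281), (234.8851776123047, 186.15924072265625), 56.561519622802734) [[493.0, -414.0], [648.0, -516.0], [778.0, -320.0], [622.0, -218.0]] 0.19497269110306345
heater rim 3931 ((522.670166015625, 114.14472961425781), (264.4486389160156, 224.10125732421875), 86.60742950439453) [[403.0, -11.0], [627.0, -24.0], [642.0, 240.0], [419.0, 253.0]] 0.12614529779435749
red 21 [ 0.53868131 -0.01396285  0.16019357] [(np.int64(316), np.int64(195)), (np.int64(317), np.int64(195)), (np.int64(318), np.int64(195)), (np.int64(316), np.int64(196)), (np.int64(317), np.int64(196))]
```

View pics/b.png

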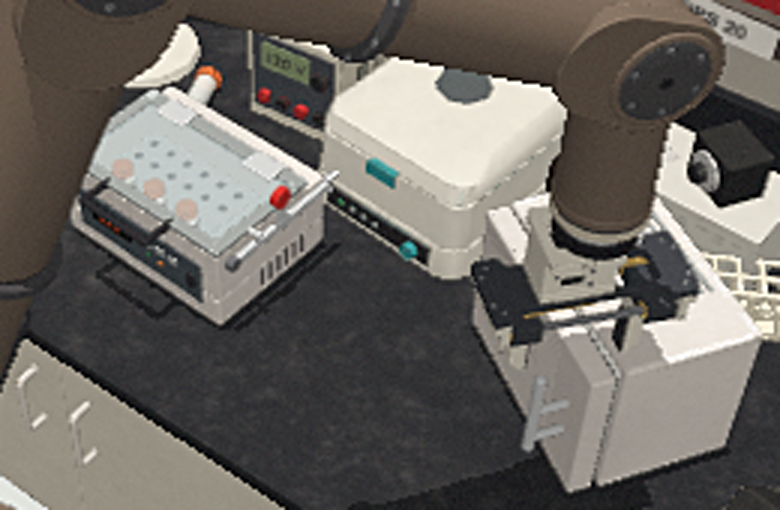

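View pics/a.png

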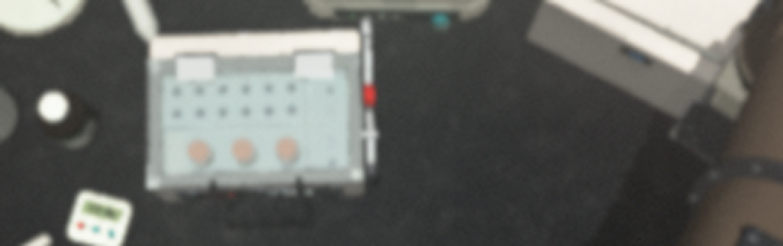

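The crops confirm three vials behind the guard (caps at 123/153/187 px in b.png), the red grip at (280,196), and a guard handle at (125,215). In the cooler crop, the arm is over the roof. Next step: fit the heater pose.

```bash
cat >> h.py <<'E'
def rayz(d,u,v,z):
    K=np.array(d['camera_matrix']); r=d['R']@np.array([(u-K[0,2])/K[0,0],-(v-K[1,2])/K[1,1],-1.]); return d['pos']+r*(z-d['pos'][2])/r[2]
def blobs(d,m,amin=8):
    n,l,s,c=cv2.connectedComponentsWithStats(m.astype(np.uint8)); return [(c[i],s[i,4]) for i in range(1,n) if s[i,4]>=amin]
def fit2(loc,wor):
    loc=np.array(loc)[:,:2];wor=np.array(wor)[:,:2];a=loc-loc.mean(0);b=wor-wor.mean(0)
    th=np.arctan2((a[:,0]*b[:,1]-a[:,1]*b[:,0]).sum(),(a*b).sum()); c,s=np.cos(th),np.sin(th); M=np.array([[c,-s],[s,c]])
    t=wor.mean(0)-M@loc.mean(0); print('yaw',np.degrees(th).round(2),'t',t.round(4),'res',((loc@M.T+t-wor)*1000).round(1).tolist()); return th,t
E
python3 - <<'E'
from h import *
V,U=np.mgrid[:400,:640]
loc=[(-.0475,.069),(-.0475,.017),(-.0475,-.035),(.0045,-.1335)]
for n,box,rb in(('top',(245,305,205,228),(305,330,180,215)),('scene',(255,310,175,210),(315,332,185,205))):
    d=grab(n); im=d['pixels'].astype(int); hsv=cv2.cvtColor(d['pixels'],cv2.COLOR_BGR2HSV)
    m=(im[...,2]-im[...,0]>25)&(U>box[0])&(U<box[1])&(V>box[2])&(V<box[3])
    b=blobs(d,m); print(n,[(c.round(1).tolist(),a) for c,a in b])
    r=((hsv[...,0]<8)|(hsv[...,0]>172))&(hsv[...,1]>120)&(U>rb[0])&(U<rb[1])&(V>rb[2])&(V<rb[3])
    rr=blobs(d,r); print('red',rr)
    if len(b)==3:
        b.sort(key=lambda x:x[0][0])
        w=[rayz(d,*c,.110) for c,a in b]+[rayz(d,*max(rr,key=lambda x:x[1])[0],.154)]
        print(np.round(w,3).tolist()); fit2(loc,w)
E
```

```text
top [([288.3, 215.6], np.int32(29)), ([258.0, 216.6], np.int32(30)), ([273.2, 216.3], np.int32(30))]
red [(array([317.16666667, 197.41666667]), np.int32(24))]
[[0.501, 0.192, 0.11], [0.497, 0.14, 0.11], [0.495, 0.089, 0.11], [0.539, -0.014, 0.154]]
yaw -3.96 t [0.5436 0.1199] res [[0.2, -0.1], [0.5, -0.1], [-0.8, -0.6], [0.1, 0.8]]
scene [([270.5, 185.7], np.int32(33)), ([280.7, 192.4], np.int32(33)), ([291.7, 199.4], np.int32(35)), ([266.2, 204.7], np.int32(12))]
red [(array([322.97368421, 195.39473684]), np.int32(38))]
```

```bash
cat >> h.py <<'E'
HY=np.radians(-3.96); HT=np.array([.5436,.1199])
def hw(x,y): c,s=np.cos(HY),np.sin(HY); return HT+np.array([c*x-s*y,s*x+c*y])
def guard(th): return 62.5e-3-.19*np.cos(th)+.0045*np.sin(th), .1205+.19*np.sin(th)+.0045*np.cos(th)
G=.0188
def go(xy,z,yaw=None,s=None):
    """z = grasp height; prints turn units and shift units in axes after the turn"""
    s=s or readout.observe(); M=R.from_rotvec(s['ee_rot']).as_matrix(); psi=np.arctan2(M[1,1],M[0,1])
    if yaw is None: yaw=psi
    dy=(yaw-psi+np.pi/2)%np.pi-np.pi/2
    p=psi+dy; d=np.array([*xy,z-G])-s['position']; ex=np.array([-np.sin(p),np.cos(p),0]); ey=np.array([np.cos(p),np.sin(p),0])
    print('turn',round(-np.degrees(dy)/4,2),'x',round(d@ex/.04,2),'y',round(d@ey/.04,2),'z',round(-d[2]/.04,2),'| tcp',s['position'].round(4),'yaw',np.degrees(psi).round(1),'w',round(s['width'],3),'F',np.round(s['force'],1),'gf',round(s['gripper_force'],1),'t',round(s['clock'],1))
E
python3 - <<'E'
from h import *
go(hw(-.1275,0),.20,HY)
E
python3 -m creep '[[0,0,-1,-1,1],[0,0,-1,-1,1]]'
```

```text
turn -8.98 x 13.09 y -2.48 z 0.2 | tcp [ 0.4793 -0.4006  0.1892] yaw -39.9 w 0.999 F [-0.6 -0.1  0.4] gf 0.0 t 0.2
clock: 0.45
position: [0.4793, -0.4004, 0.2701]
ee_rot: [-2.743, -1.528, 0.001]
force: [0.9, -1.2, -0.5]
width: 0.999
gripper_force: 0.0
```

```bash
python3 -m creep '[[0,0,0,-1,1],[0,0,0,-1,1],[0,0,0,-1,1],[0,0,0,-1,0.6],[0,0,0,-1,0.3],[0,0,0,-1,0.3],[0,0,0,-1,0.3]]' >/dev/null; python3 -m creep '[[1,-0.2,0,0,0.3],[1,-0.2,0,0,0.3],[1,-0.2,0,0,0.3],[1,-0.2,0,0,0.3],[1,-0.2,0,0,0.3],[1,-0.2,0,0,0.3],[1,-0.2,0,0,0.3],[1,-0.2,0,0,0.3],[1,-0.2,0,0,0.3],[1,-0.2,0,0,0.3],[1,-0.2,0,0,0.3],[1,-0.2,0,0,0.3]]'
python3 - <<'E'
from h import *
go(hw(-.1275,0),.125,HY)
d=grab('top'); cv2.imwrite('pics/t1.png',cv2.resize(d['pixels'][90:250,190:490],None,fx=2.6,fy=2.6,interpolation=cv2.INTER_CUBIC)); np.savez('top1.npz',w=cloud(d),im=d['pixels'])
w=cloud(d); z=w[...,2]; V,U=np.mgrid[:400,:640]
for lo,hi in((.1925,.21),(.18,.21)):
    m=(z>lo)&(z<hi)&(U>350)&(U<490)&(V>100)&(V<225)&(d['pixels'].min(-1)>90)
    n,l,s,c=cv2.connectedComponentsWithStats(m.astype(np.uint8)); k=1+s[1:,4].argmax(); p=w[l==k]
    r=cv2.minAreaRect((p[:,:2]*1000).astype(np.float32)); print(len(p),r,cv2.boxPoints(r).round(0).tolist())
E
```

```text
clock: 2.82
position: [0.4159, 0.0859, 0.2697]
ee_rot: [2.295, 2.144, 0.0]
force: [0.6, 0.4, 0.2]
width: 0.304
gripper_force: 0.0
turn 0.02 x 1.07 y -0.06 z 4.09 | tcp [0.4159 0.0859 0.2697] yaw -3.9 w 0.304 F [0.6 0.4 0.2] gf 0.0 t 2.8
2943 ((629.6074829101562, -373.43353271484375), (249.72418212890625, 184.49981689453125), 57.438045501708984) [[485.0, -429.0], [640.0, -528.0], [775.0, -318.0], [619.0, -219.0]]
3962 ((629.2442016601562, -373.3675537109375), (249.65884399414062, 189.60458374023438), 57.733680725097656) [[482.0, -428.0], [643.0, -530.0], [776.0, -318.0], [616.0, -217.0]]
```

View pics/t1.png

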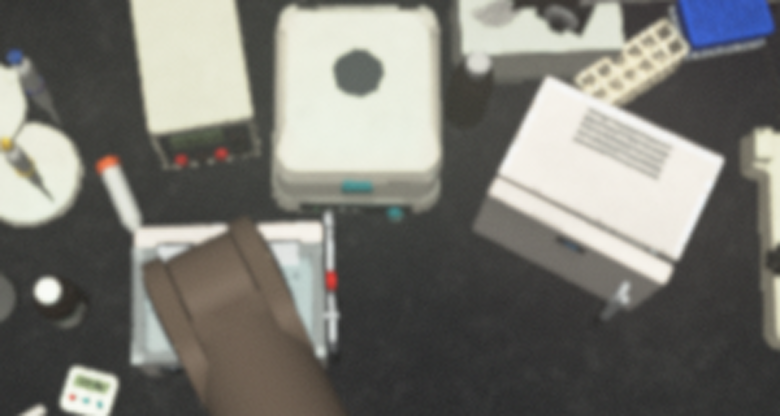

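The picture shows the cooler unobstructed: roof corners about (548,78), (722,158), (672,280), (490,182), door seam along its lower left, handle at (620,298).

```bash
python3 -m creep '[[1,0,0,0,0.3],[0.07,-0.06,1,0,0.3],[0,0,1,0,0.3],[0,0,1,0,0.3],[0,0,0.6,0,0.3],[0,0,0.5,0,0.3],[0,0,0,0,0.3],[0,0,0,0,0],[0,0,0,0,0],[0,0,0,0,0],[0,0,0,0,0]]' 15
python3 - <<'E'
from h import *
go(hw(-.1275,0),.125,HY)
p=guard(0)
for i in range(1,16):
    q=guard(i*.11); print(round(i*.11,2),'y',round((q[0]-p[0])/.04,2),'z',round(-(q[1]-p[1])/.04,2)); p=q
E
```

```text
clock: 4.25
position: [0.4171, 0.1275, 0.1059]
ee_rot: [2.295, 2.145, 0.001]
force: [-0.2, -0.9, -0.3]
width: 0.005
gripper_force: 0.0
turn 0.02 x 0.03 y -0.02 z -0.01 | tcp [0.4171 0.1275 0.1059] yaw -3.9 w 0.005 F [-0.2 -0.9 -0.3] gf 0.0 t 4.2
0.11 y 0.04 z -0.52
0.22 y 0.1 z -0.51
0.33 y 0.15 z -0.5
0.44 y 0.21 z -0.48
0.55 y 0.26 z -0.45
0.66 y 0.31 z -0.42
0.77 y 0.35 z -0.39
0.88 y 0.39 z -0.35
0.99 y 0.43 z -0.3
1.1 y 0.46 z -0.25
1.21 y 0.48 z -0.2
1.32 y 0.5 z -0.15
1.43 y 0.51 z -0.09
1.54 y 0.52 z -0.03
1.65 y 0.52 z 0.03
```

Run:
```python
from h import *
d=grab('scene'); cv2.imwrite('pics/s2.png',cv2.resize(d['pixels'][140:250,220:350],None,fx=5,fy=5,interpolation=cv2.INTER_CUBIC))
K=np.array(d['camera_matrix'])
def px(p):
    q=d['R'].T@(np.array(p)-d['pos']); return (K[0,2]-K[0,0]*q[0]/q[2], K[1,2]+K[1,1]*q[1]/q[2])
for y in(-.05,0,.05):
    u=px([*hw(-.1275,y),.125]); print(u,((u[0]-220)*5,(u[1]-140)*5))
```

```text
(np.float64(277.2960447298949), np.float64(210.28526794107745)) (np.float64(286.4802236494745), np.float64(351.42633970538725))
(np.float64(266.8417045181601), np.float64(203.14803499164276)) (np.float64(234.2085225908005), np.float64(315.7401749582138))
(np.float64(256.68760555005196), np.float64(196.21577831554438)) (np.float64(183.43802775025978), np.float64(281.07889157772195))
```

View pics/s2.png

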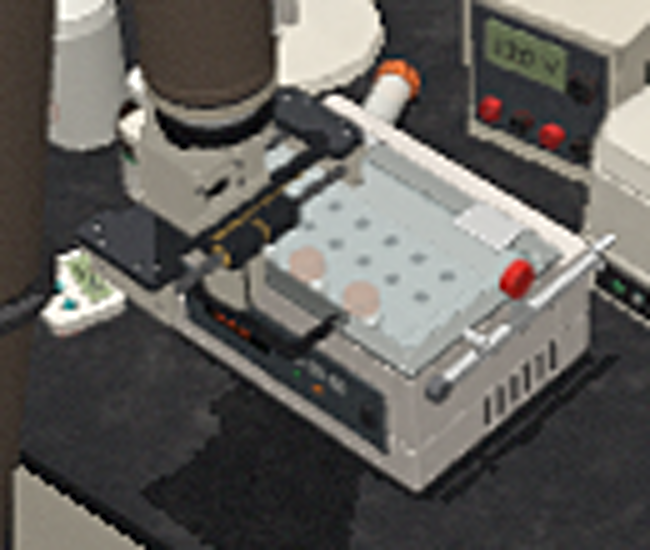

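Run:
```python
from h import *
w=np.load('scene0.npz')['w']; im=cv2.imread('pics/scene0.png'); V,U=np.mgrid[:400,:640]
c,s=np.cos(HY),np.sin(HY)
l=(w[...,:2]-HT)@np.array([[c,-s],[s,c]])
m=(l[...,0]>-.17)&(l[...,0]<-.09)&(abs(l[...,1])<.1)&(w[...,2]>.095)&(w[...,2]<.16)
for v,u in np.argwhere(m)[::2]: print(u,v,(l[v,u]*1000).round(0),(w[v,u,2]*1000).round(0),im[v,u])
```

```text
260 187 [-90.  73.] 127.0 [161 165 160]
262 188 [-92.  60.] 132.0 [179 182 181]
258 189 [-91.  84.] 111.0 [125 134 140]
260 189 [-92.  72.] 119.0 [143 152 159]
262 189 [-91.  62.] 125.0 [122 127 123]
259 190 [-91.  80.] 109.0 [137 142 151]
261 190 [-92.  67.] 118.0 [145 152 160]
263 190 [-93.  55.] 126.0 [ 96 101 100]
265 190 [-92.  45.] 132.0 [58 56 54]
260 191 [-94.  72.] 111.0 [140 148 154]
263 191 [-99.  49.] 130.0 [48 45 49]
265 191 [-92.  46.] 127.0 [72 75 73]
258 192 [-92.  85.] 97.0 [156 163 172]
260 192 [-91.  75.] 102.0 [143 148 156]
262 192 [-105.   47.] 131.0 [47 45 47]
264 192 [-98.  45.] 127.0 [23 15 14]
266 192 [-93.  40.] 127.0 [94 93 96]
268 192 [-93.  29.] 134.0 [178 183 178]
260 193 [-112.   50.] 129.0 [58 59 61]
262 193 [-110.   41.] 133.0 [33 26 29]
264 193 [-97.  46.] 121.0 [ 98 104 108]
266 193 [-93.  41.] 121.0 [145 155 161]
268 193 [-92.  32.] 126.0 [110 113 108]
258 194 [-122.   49.] 132.0 [54 51 49]
260 194 [-115.   46.] 129.0 [42 40 43]
262 194 [-109.   43.] 127.0 [38 40 39]
264 194 [-92.  53.] 108.0 [149 159 165]
266 194 [-92.  43.] 114.0 [139 147 153]
26
[... 4332 characters left out ...]
121.  -56.] 125.0 [29 28 27]
286 210 [-92. -53.] 100.0 [145 154 161]
290 210 [-91. -72.] 113.0 [146 152 158]
294 210 [-90. -91.] 126.0 [103 105 101]
277 211 [-129.  -50.] 122.0 [29 27 29]
279 211 [-128.  -59.] 128.0 [44 43 42]
286 211 [-92. -53.] 95.0 [114 120 126]
288 211 [-92. -63.] 102.0 [148 157 164]
290 211 [-92. -73.] 109.0 [143 151 156]
289 212 [-94. -70.] 104.0 [151 159 167]
291 212 [-90. -76.] 105.0 [139 146 151]
295 212 [-90. -95.] 119.0 [162 169 178]
292 213 [-92. -82.] 106.0 [139 146 153]
291 214 [-96. -81.] 104.0 [125 134 141]
293 214 [-91. -86.] 103.0 [144 152 160]
295 214 [-91. -95.] 110.0 [140 150 154]
292 216 [-95. -84.] 95.0 [75 75 70]
295 216 [-90. -94.] 98.0 [148 155 162]
```

```bash
python3 -m creep '[[0,0,0,0,0.3],[0,0,0,0,0.3],[0,0,0,0,0.3],[0,0,0,0,0.3]]'|tail -3;  python3 - <<'E'
from h import *
d=grab('scene'); w=cloud(d); im=d['pixels']
c,s=np.cos(HY),np.sin(HY)
l=(w[...,:2]-HT)@np.array([[c,-s],[s,c]])
m=(l[...,0]>-.2)&(l[...,0]<-.096)&(abs(l[...,1])<.03)&(w[...,2]>.08)&(w[...,2]<.175)
for v,u in np.argwhere(m)[::2]: print(u,v,(l[v,u]*1000).round(0),(w[v,u,2]*1000).round(0),im[v,u].mean().round())
E
```

```text
force: [0.0, 0.5, 0.5]
width: 0.299
gripper_force: 0.0
271 191 [-111.   -8.] 175.0 45.0
270 192 [-111.   -2.] 166.0 25.0
272 192 [-109.  -11.] 171.0 104.0
274 192 [-101.  -12.] 166.0 133.0
269 193 [-112.    2.] 160.0 24.0
271 193 [-112.   -9.] 168.0 43.0
273 193 [-108.  -14.] 168.0 145.0
275 193 [-99. -13.] 160.0 145.0
270 194 [-114.   -5.] 161.0 27.0
272 194 [-113.  -14.] 166.0 90.0
274 194 [-106.  -16.] 162.0 140.0
269 195 [-114.   -0.] 154.0 16.0
271 195 [-111.   -6.] 155.0 26.0
273 195 [-107.  -12.] 156.0 149.0
269 196 [-111.    4.] 144.0 40.0
271 196 [-113.   -8.] 153.0 16.0
273 196 [-109.  -13.] 154.0 150.0
258 197 [-155.    7.] 170.0 100.0
265 197 [-143.  -13.] 174.0 116.0
271 197 [-110.   -4.] 144.0 6.0
273 197 [-108.  -12.] 148.0 148.0
259 198 [-157.    1.] 171.0 141.0
265 198 [-141.  -10.] 166.0 131.0
273 198 [-107.  -11.] 141.0 126.0
259 199 [-157.    2.] 166.0 143.0
261 199 [-158.  -10.] 174.0 140.0
263 199 [-153.  -14.] 173.0 136.0
265 199 [-142.  -12.] 164.0 132.0
260 200 [-158.   -4.] 166.0 140.0
262 200 [-155.  -12.] 169.0 137.0
264 200 [-148.  -13.] 164.0 138.0
260 201 [-155.   -0.] 156.0 131.0
262 201 [-155.  -10.] 163.0 154.0
264 201 [-151.  -16.] 164.0 138.0
266 201 [-141.  -14.] 155.0 74.0
262 202 [-159.  -15.] 164.0 146.0
264 202 [-151.  -15.] 158.0 145.0
266 202 [-139.  -10.] 146.0 81.0
268 202 [-124.   -2.] 129.0 29.0
264 203 [-147.  -10.] 147.0 128.0
266 203 [-143.  -15.] 147.0 84.0
268 203 [-128.   -7.] 131.0 24.0
270 203 [-121.   -9.] 127.0 32.0
268 204 [-128.   -7.] 126.0 31.0
270 204 [-129.  -18.] 134.0 27.0
268 205 [-131.   -9.] 125.0 33.0
270 205 [-128.  -16.] 127.0 29.0
272 205 [-127.  -25.] 132.0 31.0
270 206 [-134.  -23.] 133.0 26.0
272 206 [-127.  -25.] 128.0 21.0
274 206 [-122.  -29.] 127.0 35.0
272 207 [-131.  -29.] 129.0 34.0
```

Run:
```python
from h import *
d=grab('scene'); w=cloud(d); im=d['pixels']
c,s=np.cos(HY),np.sin(HY)
l=(w[...,:2]-HT)@np.array([[c,-s],[s,c]])
for v in range(201,212):
  print(v,[(u,*(l[v,u]*1000).round().astype(int).tolist(),int(w[v,u,2]*1000),int(im[v,u].mean())) for u in range(261,269)])
cv2.imwrite('pics/s3.png',cv2.resize(im[180:220,240:300],None,fx=12,fy=12,interpolation=cv2.INTER_NEAREST))
```

```text
201 [(261, -158, -9, 164, 143), (262, -159, -15, 168, 143), (263, -151, -11, 160, 138), (264, -150, -14, 161, 140), (265, -147, -16, 160, 136), (266, -139, -12, 152, 40), (267, -122, 5, 127, 25), (268, -95, 32, 89, 49)]
202 [(261, -93, 74, 54, 108), (262, -157, -12, 160, 150), (263, -153, -12, 157, 145), (264, -149, -12, 154, 144), (265, -146, -15, 154, 140), (266, -141, -13, 149, 77), (267, -127, -1, 130, 17), (268, -123, -1, 127, 23)]
203 [(261, -93, 75, 48, 53), (262, -95, 67, 55, 83), (263, -152, -10, 151, 120), (264, -147, -9, 146, 126), (265, -149, -18, 154, 151), (266, -140, -11, 142, 84), (267, -130, -4, 129, 18), (268, -130, -10, 134, 24)]
204 [(261, -96, 72, 48, 43), (262, -96, 66, 52, 43), (263, -94, 64, 51, 40), (264, -96, 55, 59, 31), (265, -96, 50, 62, 56), (266, -96, 45, 66, 69), (267, -128, -1, 122, 25), (268, -132, -11, 131, 25)]
205 [(261, -92, 78, 35, 42), (262, -94, 70, 43, 44), (263, -92, 66, 44, 51), (264, -91, 63, 45, 40), (265, -96, 51, 56, 23), (266, -92, 50, 54, 23), (267, -97, 38, 67, 32), (268, -130, -8, 123, 41)]
206 [(261, -91, 80, 28, 86), (262, -95, 70
[... 454 characters left out ...]
9), (265, -93, 57, 35, 35), (266, -92, 53, 37, 47), (267, -93, 45, 43, 50), (268, -94, 38, 49, 48)]
209 [(261, -91, 82, 11, 135), (262, -90, 78, 13, 151), (263, -92, 70, 20, 148), (264, -91, 65, 23, 143), (265, -91, 59, 27, 114), (266, -93, 52, 34, 62), (267, -90, 50, 32, 36), (268, -92, 41, 40, 48)]
210 [(261, -88, 87, 0, 51), (262, -87, 83, 2, 107), (263, -92, 71, 14, 154), (264, -92, 65, 19, 149), (265, -90, 62, 19, 149), (266, -91, 54, 25, 141), (267, -97, 42, 38, 86), (268, -94, 39, 38, 35)]
211 [(261, -92, 84, 0, 18), (262, -91, 78, 3, 30), (263, -86, 79, 0, 75), (264, -93, 64, 15, 134), (265, -91, 61, 15, 153), (266, -92, 54, 21, 150), (267, -93, 47, 26, 142), (268, -93, 42, 29, 114)]
```

View pics/s3.png

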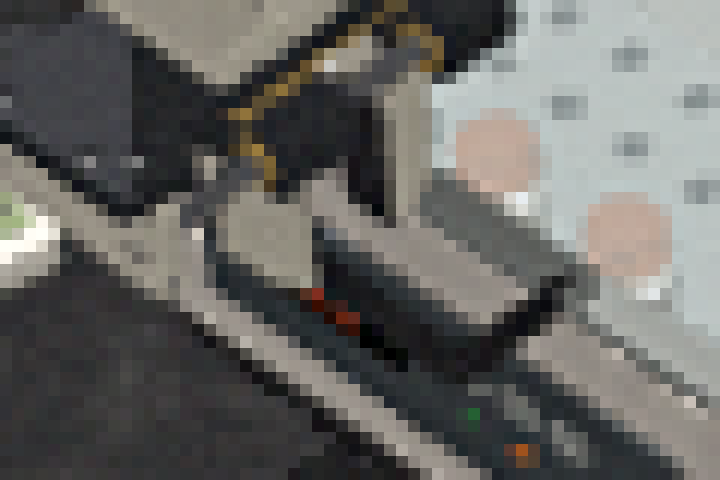

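The crop shows the open fingers straddling the bar, but the front fingertip ends near (265,203) px at z ≈ 0.143, not 0.106. That puts the tips above the bar, which explains the empty closing. I'll lower in small steps, watching force and picture.

```bash
cat >> h.py <<'E'
def tipz():
    s=readout.observe(); d=grab('scene'); w=cloud(d); p=s['position']; M=R.from_rotvec(s['ee_rot']).as_matrix()
    l=(w-p)@M   # tool frame
    m=(abs(l[...,0])<.018)&(abs(l[...,1])<.07)&(l[...,2]<.03)&(l[...,2]>-.12)&(d['pixels'].min(-1)>95)
    q=l[m]; print('light pts',len(q),'tool z pct',np.percentile(q[:,2],[50,90,95,98,100]).round(3) if len(q) else '', 'tcp',p.round(4))
E
python3 -c "from h import *; tipz()"; python3 -m creep '[[0,0,0.25,0,0.3],[0,0,0.25,0,0.3],[0,0,0,0,0.3]]'; python3 -c "from h import *; tipz()"
```

```text
light pts 185 tool z pct [-0.043 -0.001  0.006  0.011  0.015] tcp [0.4168 0.1275 0.1056]
clock: 5.32
position: [0.416, 0.1272, 0.0845]
ee_rot: [-2.294, -2.145, 0.003]
force: [0.3, -0.4, 0.2]
width: 0.299
gripper_force: 0.0
light pts 158 tool z pct [-0.051 -0.025 -0.019 -0.009 -0.004] tcp [0.416  0.1272 0.0845]
```

```bash
python3 -m creep '[[0,0,0.2,0,0.3],[0,0,0.2,0,0.3],[0,0,0,0,0],[0,0,0,0,0],[0,0,0,0,0],[0,0,0,0,0],[0,0,0,0,0]]' 15
```

```text
clock: 6.25
position: [0.4165, 0.1276, 0.0696]
ee_rot: [-2.295, -2.145, 0.001]
force: [-3.6, 1.2, 1.1]
width: 0.098
gripper_force: 15.0
```

```bash
python3 -m creep '[[0,0.04,-0.52,0,0],[0,0.1,-0.51,0,0],[0,0.15,-0.5,0,0],[0,0.21,-0.48,0,0],[0,0.26,-0.45,0,0],[0,0.31,-0.42,0,0]]' 15;  python3 -m creep '[[0,0.35,-0.39,0,0],[0,0.39,-0.35,0,0],[0,0.43,-0.3,0,0],[0,0.46,-0.25,0,0],[0,0.48,-0.2,0,0],[0,0.5,-0.15,0,0]]'
```

```text
clock: 7.0
position: [0.4566, 0.125, 0.1851]
ee_rot: [-2.292, -2.144, 0.007]
force: [-11.4, 3.2, 6.9]
width: 0.098
gripper_force: 15.0
clock: 7.75
position: [0.5647, 0.1183, 0.2516]
ee_rot: [2.295, 2.145, 0.003]
force: [-0.1, 2.7, 0.2]
width: 0.103
gripper_force: 15.0
```

```bash
python3 -m creep '[[0,0.51,-0.09,0,0],[0,0.52,-0.03,0,0],[0,0.52,0.03,0,0],[0,0.3,0.04,0,0],[0,0,0,0,0],[0,0,0,0,0.3],[0,0,0,0,0.4],[0,0,-1,0,0.4],[0,0,-1,0,0.4],[0,0,-0.2,0,0.4]]'; sed -i 's/^G=.0188/G=.0188+.036/' h.py
python3 - <<'E'
from h import *
d=grab('scene'); cv2.imwrite('pics/s4.png',cv2.resize(d['pixels'][100:300,220:480],None,fx=3,fy=3,interpolation=cv2.INTER_CUBIC))
go(hw(.0045,-.1335),.30,HY+np.pi/2)
E
```

```text
clock: 9.0
position: [0.6382, 0.1126, 0.3435]
ee_rot: [2.294, 2.143, 0.005]
force: [0.9, 0.9, 0.3]
width: 0.399
gripper_force: 0.0
turn -22.49 x 2.25 y -3.31 z 2.44 | tcp [0.638  0.1125 0.3428] yaw -3.9 w 0.399 F [0.3 0.4 0.1] gf 0.0 t 9.1
```

View pics/s4.png

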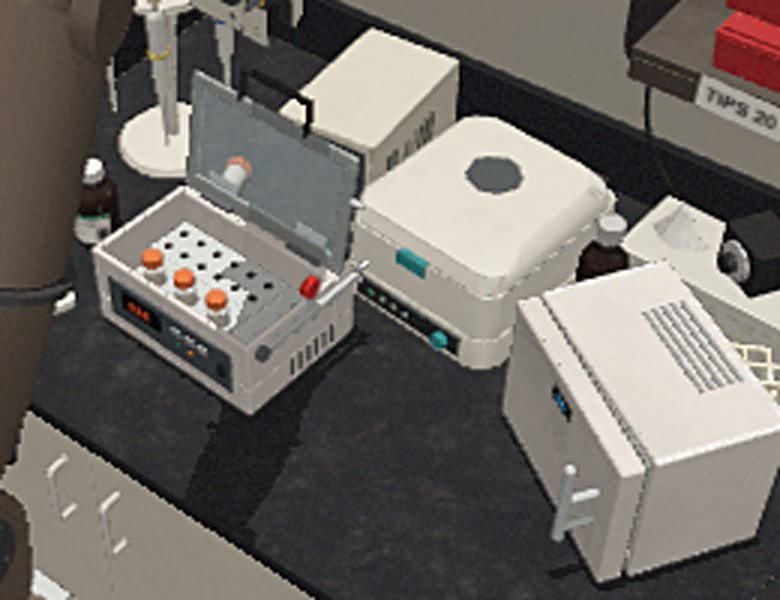

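Guard stands open in the picture (handle at (280,95)); the three orange caps show at (151,258), (183,278) and (216,300), the red grip at (310,285) and the door handle at (570,500).

```bash
python3 -m creep '[[-1,-0.7,0,0,0.35],[-1,-0.7,0,0,0.35],[-1,-0.7,0,0,0.35],[-0.3,-0.15,0,0,0.35],[0,0,0,1,0.35],[0,0,0,1,0.35],[0,0,0,1,0.35],[0,0,0,1,0.35],[0,0,0,1,0.35],[0,0,0,1,0.35],[0,0,0,1,0.35],[0,0,0,1,0.35]]' >/dev/null; python3 -m creep '[[0,0,0,1,0.35],[0,0,0,1,0.35],[0,0,0,1,0.35],[0,0,0,1,0.35],[0,0,0,1,0.35],[0,0,0,1,0.35],[0,0,0,1,0.35],[0,0,0,1,0.35],[0,0,0,1,0.35],[0,0,0,1,0.35],[0,0,0,1,0.35]]'
python3 - <<'E'
from h import *
go(hw(.0045,-.1335),.152,HY+np.pi/2)
E
```

```text
clock: 11.92
position: [0.5386, -0.0125, 0.3392]
ee_rot: [-3.129, -0.275, 0.003]
force: [-0.9, 0.1, 0.4]
width: 0.352
gripper_force: 0.0
turn 3.5 x 0.01 y 0.03 z 6.05 | tcp [ 0.5386 -0.0125  0.3392] yaw -80.0 w 0.352 F [-0.9  0.1  0.4] gf 0.0 t 11.9
```

```bash
python3 -m creep '[[0,0,0.5,1,0.35],[0,0,0.5,1,0.35],[0,0,0.5,1,0.35],[0,0,0.5,0.5,0.35],[0,0,1,0,0.35],[0,0,1,0,0.35],[0,0,1,0,0.35],[0,0,0.7,0,0.35],[0,0,0.3,0,0.35],[0,0,0,0,0.35]]' 12
python3 - <<'E'
from h import *
go(hw(.0045,-.1335),.152,HY+np.pi/2)
E
```

```text
clock: 13.18
position: [0.5383, -0.0128, 0.0998]
ee_rot: [-3.14, 0.106, 0.003]
force: [0.0, 0.5, 0.4]
width: 0.353
gripper_force: 0.0
turn 0.03 x 0.01 y 0.02 z 0.06 | tcp [ 0.5383 -0.0128  0.0998] yaw -93.9 w 0.353 F [0.  0.5 0.4] gf 0.0 t 13.2
```

```bash
python3 -m creep '[[0,0,0,0,0],[0,0,0,0,0],[0,0,0,0,0],[0,0,0,0,0]]' 12
python3 - <<'E'
from h import *
f=lambda a:np.array([np.cos(a),np.sin(a)])*.09036
for i in range(6):
    d=f(.4837+.1225*(i+1))-f(.4837+.1225*i); print('x',round(d[0]/.04,2),'z',round(-d[1]/.04,2))
E
```

```text
clock: 13.68
position: [0.5395, -0.0133, 0.1011]
ee_rot: [3.14, -0.107, 0.003]
force: [1.9, -1.9, 3.3]
width: 0.123
gripper_force: 12.0
x -0.14 z -0.24
x -0.17 z -0.22
x -0.2 z -0.19
x -0.22 z -0.17
x -0.24 z -0.14
x -0.25 z -0.11
```

```bash
python3 -m creep '[[-0.14,0,-0.24,0,0],[-0.17,0,-0.22,0,0],[-0.2,0,-0.19,0,0],[-0.22,0,-0.17,0,0],[-0.24,0,-0.14,0,0],[-0.27,0,-0.11,0,0],[-0.1,0,0,0,0],[0,0,0,0,0]]' 12;  python3 - <<'E'
from h import *
go(hw(-.0437,-.1335),.192,HY+np.pi/2)
E
```

```text
clock: 14.68
position: [0.4874, -0.0099, 0.1443]
ee_rot: [3.14, -0.107, 0.008]
force: [7.5, -5.4, -2.0]
width: 0.121
gripper_force: 12.0
turn 0.01 x 0.08 y 0.0 z 0.18 | tcp [ 0.4874 -0.0099  0.1443] yaw -93.9 w 0.121 F [ 7.5 -5.4 -2. ] gf 12.0 t 14.7
```

```bash
python3 -m creep '[[0,0,0,0,0.35],[0,0,0,0,0.35],[0,0,-1,0,0.35],[0,0,-1,0,0.35],[0,0,-1,0,0.35],[0,0,-1,0,0.35],[0,0,-1,0,0.35]]'
python3 - <<'E'
from h import *
d=grab('scene'); V,U=np.mgrid[:400,:640]; hsv=cv2.cvtColor(d['pixels'],cv2.COLOR_BGR2HSV)
r=((hsv[...,0]<8)|(hsv[...,0]>172))&(hsv[...,1]>120)&(U>290)&(U<335)&(V>160)&(V<210)
w=cloud(d);c,s=np.cos(HY),np.sin(HY); M=np.array([[c,-s],[s,c]])
b=blobs(d,r);print(b)
p=w[r]; print('red heater', ((p[:,:2]-HT)@M).mean(0).round(4), p[:,2].mean(), 'expect -.0437 -.139 .192')
x,z=guard(1.75); print(x,z)
w2=w.copy(); l=(w[...,:2]-HT)@M
m=(abs(l[...,1])<.045)&(w[...,2]>.29)&(w[...,2]<.33)&(l[...,0]>.05)&(l[...,0]<.13)&(d['pixels'].max(-1)<70); print('handle',m.sum(),np.median(l[m],0),np.median(w[m],0))
go(hw(x,0),.40,HY)
go(hw(x,0),.40)
E
```

```text
clock: 15.55
position: [0.4845, -0.0088, 0.3444]
ee_rot: [-3.139, 0.105, 0.001]
force: [0.5, -0.8, -0.0]
width: 0.354
gripper_force: 0.0
[(array([313.15384615, 193.97435897]), np.int32(39))]
red heater [-0.0456 -0.1377] 0.19730680721511404 expect -.0437 -.139 .192
0.1007946873343362 0.3066552226556253
handle 0 [nan nan] [nan nan nan]
turn -22.47 x 3.3 y 3.72 z 0.11 | tcp [ 0.4866 -0.0086  0.3496] yaw -93.8 w 0.351 F [ 1.8 -0.4  4.3] gf 0.0 t 15.6
turn -0.0 x 3.73 y -3.3 z 0.11 | tcp [ 0.4866 -0.0086  0.3496] yaw -93.8 w 0.351 F [ 1.8 -0.4  4.3] gf 0.0 t 15.6
  return _methods._mean(a, axis=axis, dtype=dtype,
  ret = um.true_divide(
```

```bash
python3 -m creep '[[0,0,0,-1,0.35],[0,0,0,-1,0.35],[0,0,0,-1,0.35],[0,0,0,-1,0.35],[0,0,0,-1,0.35],[0,0,0,-1,0.35],[0,0,0,-1,0.35],[0,0,0,-1,0.35],[0,0,0,-1,0.35],[0,0,0,-1,0.35],[0,0,0,-1,0.35]]' >/dev/null; python3 -m creep '[[0,0,0,-1,0.35],[0,0,0,-1,0.35],[0,0,0,-1,0.35],[0,0,0,-1,0.35],[0,0,0,-1,0.35],[0,0,0,-1,0.35],[0,0,0,-1,0.35],[0,0,0,-1,0.35],[0,0,0,-1,0.35],[0,0,0,-1,0.35],[0,0,0,-1,0.35],[0,0,0,-0.5,0.35]]' >/dev/null;  python3 -m creep '[[0.9,1,0,0,0.35],[0.9,1,0,0,0.35],[0.9,1,0,0,0.35],[0.6,0.6,0,0,0.35],[0,0,0,0,0.35]]'
python3 - <<'E'
from h import *
x,z=guard(1.75); go(hw(x,0),z,HY)
E
```

```text
clock: 19.1
position: [0.6383, 0.1151, 0.3414]
ee_rot: [-2.29, -2.146, 0.002]
force: [-0.2, -0.7, -0.3]
width: 0.348
gripper_force: 0.0
turn 0.06 x -0.04 y 0.15 z 2.24 | tcp [0.6383 0.1151 0.3414] yaw -3.7 w 0.348 F [-0.2 -0.7 -0.3] gf 0.0 t 19.1
```

```bash
python3 -m creep '[[0,0.15,0.6,0,0.35],[0,0,0.8,0,0.35],[0,0,0.55,0,0.35],[0,0,0.25,0,0.35],[0,0,0,0,0],[0,0,0,0,0],[0,0,0,0,0],[0,0,0,0,0]]' 12
python3 - <<'E'
from h import *
x,z=guard(1.75); go(hw(x,0),z,HY)
p=guard(1.75)
for i in range(1,8):
    q=guard(1.75-i*.05); print(round(1.75-i*.05,2),'y',round((q[0]-p[0])/.04,2),'z',round(-(q[1]-p[1])/.04,2)); p=q
E
```

```text
clock: 20.1
position: [0.6443, 0.1123, 0.2563]
ee_rot: [2.295, 2.144, 0.002]
force: [-0.3, -0.7, 5.2]
width: 0.105
gripper_force: 12.0
turn 0.02 x 0.02 y -0.01 z 0.11 | tcp [0.6443 0.1123 0.2563] yaw -3.9 w 0.105 F [-0.3 -0.7  5.2] gf 12.0 t 20.1
1.7 y -0.23 z -0.04
1.65 y -0.24 z -0.03
1.6 y -0.24 z -0.02
1.55 y -0.24 z -0.01
1.5 y -0.24 z 0.01
1.45 y -0.24 z 0.02
1.4 y -0.24 z 0.03
```

```bash
python3 -m creep '[[0,-0.23,-0.04,0,0],[0,-0.24,-0.03,0,0],[0,-0.24,-0.02,0,0],[0,-0.24,-0.01,0,0],[0,-0.24,0,0,0],[0,-0.24,0.02,0,0],[0,-0.2,0.03,0,0],[0,0,0,0,0]]' 12
python3 - <<'E'
from h import *
x,z=guard(1.4); go(hw(x,0),z,HY)
E
```

```text
clock: 21.1
position: [0.578, 0.1164, 0.2569]
ee_rot: [-2.295, -2.145, 0.001]
force: [-0.2, -0.9, -1.0]
width: 0.098
gripper_force: 12.0
turn 0.02 x 0.03 y 0.0 z 0.08 | tcp [0.578  0.1164 0.2569] yaw -3.9 w 0.098 F [-0.2 -0.9 -1. ] gf 12.0 t 21.1
```

```bash
python3 -m creep '[[0,-0.05,0,0,0],[0,0,0,0,0.2],[0,0,0,0,0.3],[0,0,0,0,0.35],[0,0,-1,0,0.35],[0,0,-1,0,0.35],[0,0,-0.3,0,0.35],[-1,-0.5,0,0,0.35],[-1,-0.5,0,0,0.35],[-1,-0.5,0,0,0.35],[-1,-0.5,0,0,0.35],[-1,-0.5,0,0,0.35]]';  python3 - <<'E'
from h import *
d=grab('scene'); cv2.imwrite('pics/s5.png',cv2.resize(d['pixels'][100:300,220:480],None,fx=3,fy=3,interpolation=cv2.INTER_CUBIC))
w=cloud(d);c,s=np.cos(HY),np.sin(HY); M=np.array([[c,-s],[s,c]]); l=(w[...,:2]-HT)@M
m=(abs(l[...,1])<.05)&(w[...,2]>.295)&(w[...,2]<.33)&(l[...,0]>-.02)&(l[...,0]<.13); print('handle',m.sum(),np.median(l[m],0),np.median(w[m],0),guard(1.4))
# cooler handle bar
t=np.load('scene0.npz')['w']
go((.476,-.383),.25,np.radians(57.6))
m=(abs(w[...,0]-.476)<.03)&(abs(w[...,1]+.383)<.03)&(w[...,2]>.1)&(w[...,2]<.185)
for v,u in np.argwhere(m)[::4]: print(u,v,(w[v,u]*1000).round(0),d['pixels'][v,u].mean().round())
E
```

```text
clock: 22.6
position: [0.4624, -0.0773, 0.3486]
ee_rot: [-2.295, -2.144, 0.001]
force: [0.7, -0.3, 0.8]
width: 0.353
gripper_force: 0.0
handle 47 [0.03241229 0.02341809] [0.57736789 0.14080708 0.31202495] (np.float64(0.03464076663390227), np.float64(0.30850030084085855))
turn -15.46 x -4.36 y -6.11 z 3.84 | tcp [ 0.4598 -0.0833  0.3488] yaw -4.3 w 0.348 F [-2.6 -4.7 -0.7] gf 0.0 t 22.6
421 252 [ 503. -401.  182.] 115.0
422 253 [ 503. -405.  180.] 120.0
423 254 [ 498. -410.  185.] 118.0
420 255 [ 506. -399.  163.] 124.0
408 256 [ 474. -377.  174.] 172.0
421 256 [ 503. -404.  166.] 127.0
409 257 [ 472. -381.  174.] 203.0
421 257 [ 502. -405.  162.] 125.0
410 258 [ 472. -385.  172.] 151.0
422 258 [ 499. -410.  164.] 127.0
411 259 [ 473. -388.  169.] 139.0
407 260 [ 474. -376.  154.] 108.0
411 260 [ 477. -387.  160.] 122.0
407 261 [ 473. -377.  151.] 111.0
411 261 [ 478. -387.  154.] 120.0
422 261 [ 499. -411.  151.] 123.0
410 262 [ 475. -385.  151.] 130.0
407 263 [ 473. -378.  143.] 117.0
415 263 [ 497. -393.  130.] 167.0
420 263 [ 503. -406.  133.] 118.0
409 264 [ 471. -385.  145.] 133.0
413 264 [ 490. -390.  130.] 219.0
417 264 [ 499. -399.  127.] 220.0
421 264 [ 501. -410.  135.] 125.0
410 265 [ 475. -388.  139.] 154.0
414 265 [ 489. -394.  129.] 218.0
418 265 [ 497. -403.  128.] 163.0
407 266 [ 469. -381.  135.] 132.0
411 266 [ 483. -388.  126.] 221.0
415 266 [ 493. -396.  121.] 148.0
420 266 [ 500. -409.  124.] 122.0
408 267 [ 472. -384.  129.] 135.0
412 267 [ 484. -391.  123.] 131.0
420 267 [ 497. -410.  124.] 124.0
409 268 [ 477. -385.  120.] 127.0
406 269 [ 476. -377.  109.] 128.0
418 269 [ 503. -404.  103.] 120.0
407 270 [ 469. -384.  118.] 134.0
420 270 [ 496. -413.  113.] 122.0
408 271 [ 471. -387.  113.] 130.0
406 272 [ 469. -382.  106.] 134.0
```

View pics/s5.png

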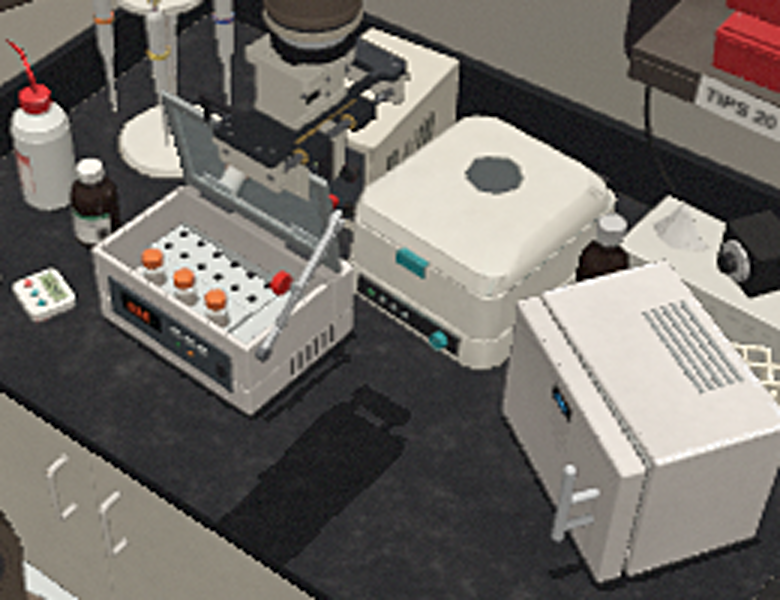

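Guard leans on the raised stay (fork near (340,215) px); vials still in place at (151,258), (183,278), (216,300); door handle at (570,470–540).

```bash
python3 -m creep '[[0,0,0,-1,0.5],[0,0,0,-1,0.5],[0,0,0,-1,0.5],[0,0,0,-1,0.5],[0,0,0,-1,0.5],[0,0,0,-1,0.5],[0,0,0,-1,0.5],[0,0,0,-1,0.5]]' >/dev/null; python3 -m creep '[[0,0,0,-1,0.5],[0,0,0,-1,0.5],[0,0,0,-1,0.5],[0,0,0,-1,0.5],[0,0,0,-1,0.5],[0,0,0,-1,0.5],[0,0,0,-1,0.5],[0,0,0,-0.5,0.5]]' >/dev/null;  python3 -m creep '[[-0.7,-1,0,0,0.5],[-0.7,-1,0.3,0,0.5],[-0.7,-1,0.5,0,0.5],[-0.7,-1,0.5,0,0.5],[-0.7,-1,0.5,0,0.5],[-0.7,-1,0.5,0,0.5],[0,0,0,0,0.5]]'
python3 - <<'E'
from h import *
go((.4755,-.3825),.159,np.radians(57.6))
E
```

```text
clock: 25.52
position: [0.4769, -0.3724, 0.2541]
ee_rot: [-0.871, -3.013, 0.001]
force: [-0.8, -0.1, 0.4]
width: 0.498
gripper_force: 0.0
turn 0.04 x -0.1 y -0.23 z 3.75 | tcp [ 0.4769 -0.3724  0.2541] yaw 57.7 w 0.498 F [-0.8 -0.1  0.4] gf 0.0 t 25.5
```

```bash
python3 -m creep '[[-0.1,-0.23,0,0,0.5],[0,0,1,0,0.5],[0,0,1,0,0.5],[0,0,1,0,0.5],[0,0,0.5,0,0.5],[0,0,0.25,0,0.5],[0,0,0,0,0],[0,0,0,0,0],[0,0,0,0,0],[0,0,0,0,0],[0,0,0,0,0]]' 12
python3 - <<'E'
from h import *
go((.4755,-.3825),.159,np.radians(57.6))
# arc in door: handle rel hinge in cooler frame; steps in tool axes (tool yaw follows door angle)
yaw=np.radians(-32.4); hng=np.array([.6445,-.235])
def hp(a): 
    t=yaw-a; c,s=np.cos(t),np.sin(t); return hng+np.array([c*-.063-s*-.215, s*-.063+c*-.215])
psi=np.radians(57.6); ex=np.array([-np.sin(psi),np.cos(psi)]);ey=np.array([np.cos(psi),np.sin(psi)])
print(hp(0))
for i in range(12):
    d=hp((i+1)*.1)-hp(i*.1); print(round((i+1)*.1,1),round(d@ex/.04,2),round(d@ey/.04,2),hp((i+1)*.1).round(3))
E
```

```text
clock: 26.9
position: [0.4766, -0.3809, 0.1081]
ee_rot: [-0.866, -3.02, 0.005]
force: [-5.4, -4.1, 3.5]
width: 0.127
gripper_force: 12.0
turn 0.1 x 0.0 y -0.05 z 0.1 | tcp [ 0.4766 -0.3809  0.1081] yaw 58.0 w 0.127 F [-5.4 -4.1  3.5] gf 12.0 t 26.9
[ 0.47610458 -0.38277342]
0.1 0.53 0.18 [ 0.462 -0.365]
0.2 0.51 0.24 [ 0.45  -0.346]
0.3 0.48 0.29 [ 0.44  -0.326]
0.4 0.45 0.33 [ 0.432 -0.306]
0.5 0.42 0.38 [ 0.426 -0.284]
0.6 0.38 0.42 [ 0.422 -0.262]
0.7 0.33 0.45 [ 0.421 -0.24 ]
0.8 0.29 0.48 [ 0.421 -0.217]
0.9 0.24 0.51 [ 0.424 -0.195]
1.0 0.18 0.53 [ 0.429 -0.173]
1.1 0.13 0.54 [ 0.436 -0.152]
1.2 0.08 0.55 [ 0.446 -0.132]
```

```bash
python3 -m creep '[[0.53,0.18,0,0,0],[0.51,0.24,0,0,0],[0.48,0.29,0,0,0],[0.45,0.33,0,0,0],[0.42,0.38,0,0,0],[0.38,0.42,0,0,0],[0.33,0.45,0,0,0],[0.29,0.48,0,0,0],[0.24,0.51,0,0,0],[0.18,0.53,0,0,0],[0.13,0.54,0,0,0]]' 12; python3 -m creep '[[0,0,0,0,0.35],[0,0,0,0,0.35],[0,0,0,0,0.4],[0,0,-1,0,0.4],[0,0,-1,0,0.4],[0,0,-1,0,0.4],[0,0,-1,0,0.4],[0,0,-1,0,0.4]]';  python3 - <<'E'
from h import *
go(hw(-.0475,.069),.25,HY+np.radians(53))
E
```

```text
clock: 28.28
position: [0.4381, -0.1473, 0.1081]
ee_rot: [0.862, 3.017, -0.0]
force: [7.5, -4.7, -3.7]
width: 0.128
gripper_force: 12.0
clock: 29.28
position: [0.4353, -0.1482, 0.3084]
ee_rot: [-0.865, -3.02, 0.0]
force: [1.3, -0.9, -0.5]
width: 0.404
gripper_force: 0.0
turn 2.25 x 4.34 y 7.5 z 2.83 | tcp [ 0.4353 -0.1482  0.3084] yaw 58.0 w 0.404 F [ 1.3 -0.9 -0.5] gf 0.0 t 29.3
```

```bash
cat >> h.py <<'E'
VY=np.radians(57.6)
def vial(y,z,off=.006): go(hw(-.0475,y)+off*np.array([-np.sin(VY),np.cos(VY)]),z,VY)
def caps():
    d=grab('top'); im=d['pixels'].astype(int); V,U=np.mgrid[:400,:640]
    m=(im[...,2]-im[...,0]>60)&(im[...,2]>120)&(U>240)&(U<470)&(V>150)&(V<240); w=cloud(d)
    for c,a in blobs(d,m,6): print('cap px',c.round(1),a,'z',np.round(np.median(w[int(c[1]),int(c[0])][2]),3),'@.112',rayz(d,*c,.112)[:2].round(3),'@.174',rayz(d,*c,.174)[:2].round(3))
    return d,w
E
python3 - <<'E'
from h import *
caps(); vial(.069,.22)
print([hw(-.0475,y).round(3) for y in(.069,.017,-.035)])
d=grab('top'); cv2.imwrite('pics/t2.png',cv2.resize(d['pixels'][130:250,220:480],None,fx=3,fy=3,interpolation=cv2.INTER_CUBIC))
E
```

```text
cap px [259.3 151.4] 7 z 0.062 @.112 [0.733 0.172] @.174 [0.711 0.165]
cap px [317.4 208.9] 27 z 0.203 @.112 [ 0.508 -0.012] @.174 [ 0.496 -0.011]
cap px [258.1 216.8] 44 z 0.113 @.112 [0.5   0.191] @.174 [0.488 0.184]
cap px [273.2 216.4] 44 z 0.106 @.112 [0.496 0.14 ] @.174 [0.484 0.135]
cap px [288.2 216. ] 41 z 0.117 @.112 [0.493 0.089] @.174 [0.481 0.086]
turn 0.11 x 3.37 y 8.04 z 3.71 | tcp [ 0.4376 -0.1485  0.3135] yaw 58.0 w 0.402 F [ 2.  -1.5  4.5] gf 0.0 t 29.3
[array([0.501, 0.192]), array([0.497, 0.14 ]), array([0.494, 0.088])]
```

View pics/t2.png

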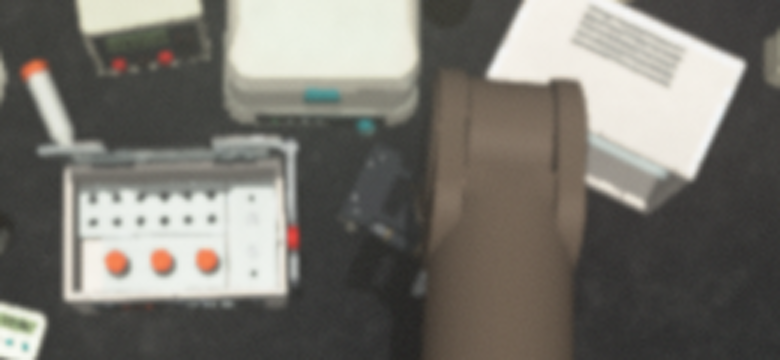

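The caps at (117,262), (162,262), (207,262) px match the wells; the guard and stay are up, and the arm hides the door.

```bash
python3 -m creep '[[0.42,1,0,0,0.4],[0.42,1,0,0,0.4],[0.42,1,0,0,0.4],[0.42,1,0,0,0.4],[0.42,1,0,0,0.4],[0.42,1,0,0,0.4],[0.42,1,0,0,0.4],[0.42,1,0,0.1,0.4],[0,0,0,0,0.4]]'
python3 - <<'E'
from h import *
vial(.069,.105)
d=grab('top'); cv2.imwrite('pics/t3.png',cv2.resize(d['pixels'][130:270,330:500],None,fx=4.2,fy=4.2,interpolation=cv2.INTER_CUBIC)); np.savez('top3.npz',w=cloud(d),im=d['pixels'])
E
```

```text
clock: 30.5
position: [0.4901, 0.198, 0.3061]
ee_rot: [-0.866, -3.018, -0.001]
force: [0.5, -0.1, -0.6]
width: 0.399
gripper_force: 0.0
turn 0.09 x -0.16 y 0.02 z 6.4 | tcp [0.4901 0.198  0.3061] yaw 58.0 w 0.399 F [ 0.5 -0.1 -0.6] gf 0.0 t 30.5
```

View pics/t3.png

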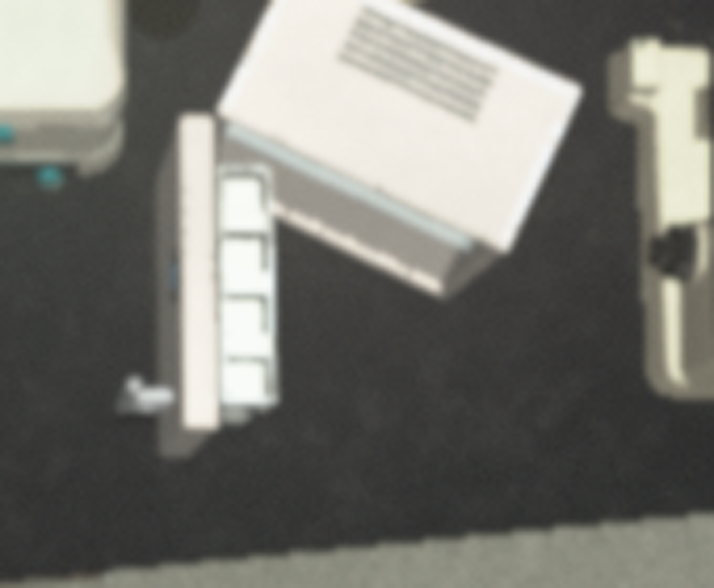

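The door stands open: its top edge runs (197,115)–(200,428) px, with four rack cells at about (243, 205/265/327/382).

```bash
python3 -m creep '[[-0.16,0.02,0.5,0.1,0.4],[0,0,1,0,0.4],[0,0,1,0,0.4],[0,0,1,0,0.4],[0,0,1,0,0.4],[0,0,0.8,0,0.4],[0,0,0,0,0.4]]'
python3 - <<'E'
from h import *
vial(.069,.105)
z=np.load('top3.npz'); w=z['w']; im=z['im']; V,U=np.mgrid[:400,:640]
m=(abs(w[...,2]-.191)<.012)&(U>368)&(U<384)&(V>150)&(V<236)&(im.min(-1)>130)
n,l,s,c=cv2.connectedComponentsWithStats(m.astype(np.uint8)); k=1+s[1:,4].argmax()
r=cv2.minAreaRect((w[l==k][:,:2]*1000).astype(np.float32)); print('door top',r,cv2.boxPoints(r).round(0).tolist())
m=(w[...,2]>.133)&(w[...,2]<.16)&(U>380)&(U<400)&(V>165)&(V<230)&(im.min(-1)>90)
n,l,s,c=cv2.connectedComponentsWithStats(m.astype(np.uint8)); k=1+s[1:,4].argmax()
r=cv2.minAreaRect((w[l==k][:,:2]*1000).astype(np.float32)); print('rack rim',r,cv2.boxPoints(r).round(0).tolist())
# predicted
class D(dict): pass
d=dict(camera_matrix=None)
E
```

```text
clock: 31.42
position: [0.4952, 0.1894, 0.0931]
ee_rot: [-0.886, -3.01, 0.007]
force: [-0.2, -1.2, 0.6]
width: 0.396
gripper_force: 0.0
turn -0.1 x 0.06 y 0.13 z 1.07 | tcp [0.4952 0.1894 0.0931] yaw 57.2 w 0.396 F [-0.2 -1.2  0.6] gf 0.0 t 31.4
door top ((522.9027709960938, -210.54905700683594), (32.10987091064453, 247.8070068359375), 83.84398651123047) [[398.0, -213.0], [644.0, -240.0], [648.0, -208.0], [401.0, -181.0]]
rack rim ((518.5445556640625, -252.984375), (42.949127197265625, 194.37940979003906), 83.91824340820312) [[420.0, -264.0], [613.0, -285.0], [617.0, -242.0], [424.0, -221.0]]
```

```bash
python3 -m creep '[[0.06,0.13,0.3,0,0.4],[0,0,0.5,0,0.4],[0,0,0.27,0,0.4],[0,0,0,0,0],[0,0,0,0,0],[0,0,0,0,0],[0,0,0,0,0],[0,0,0,0,0]]' 15
python3 - <<'E'
from h import *
vial(.069,.105)
E
```

```text
clock: 32.42
position: [0.4976, 0.1977, 0.0526]
ee_rot: [0.884, 3.014, -0.001]
force: [-2.4, -3.0, 2.1]
width: 0.283
gripper_force: 14.8
turn -0.07 x 0.0 y -0.08 z 0.06 | tcp [0.4976 0.1977 0.0526] yaw 57.3 w 0.283 F [-2.4 -3.   2.1] gf 14.8 t 32.4
```

```bash
cat >> h.py <<'E'
RC=np.array([.518,-.251]); RY=np.radians(-6.15)
def cell(y,z,off=.006,yaw=RY):
    c=RC+y*np.array([np.cos(RY),np.sin(RY)]); go(c+off*np.array([-np.sin(yaw),np.cos(yaw)]),z,yaw)
E
python3 -m creep '[[0,0,-0.5,0,0],[0,0,-1,0,0],[0,0,-1,0,0],[0,0,-1,0,0],[0,0,-1,0,0],[0,0,-0.5,0,0]]'
python3 - <<'E'
from h import *
cell(-.0765,.23); cell(-.0765,.23,yaw=np.radians(57.3))
E
```

```text
clock: 33.17
position: [0.4988, 0.1994, 0.2553]
ee_rot: [0.882, 3.012, 0.005]
force: [0.7, -0.4, -0.0]
width: 0.292
gripper_force: 14.8
turn 15.88 x -10.99 y -0.23 z 2.0 | tcp [0.4988 0.1994 0.2553] yaw 57.4 w 0.292 F [ 0.7 -0.4 -0. ] gf 14.8 t 33.2
turn 0.01 x -4.63 y -10.07 z 2.0 | tcp [0.4988 0.1994 0.2553] yaw 57.4 w 0.292 F [ 0.7 -0.4 -0. ] gf 14.8 t 33.2
```

```bash
python3 -m creep '[[0,0,0,1,0],[0,0,0,1,0],[0,0,0,1,0],[0,0,0,1,0],[0,0,0,1,0],[0,0,0,1,0],[0,0,0,1,0],[0,0,0,1,0]]' >/dev/null; python3 -m creep '[[0,0,0,1,0],[0,0,0,1,0],[0,0,0,1,0],[0,0,0,1,0],[0,0,0,1,0],[0,0,0,1,0],[0,0,0,1,0],[0,0,0,0.9,0]]' >/dev/null; python3 -m creep '[[-0.95,0,0,0,0],[-0.95,0,0,0,0],[-0.95,0,0,0,0],[-0.95,0,0,0,0],[-0.95,0,0,0,0],[-0.95,0,0,0,0],[-0.95,0,0,0,0],[-0.95,0,0,0,0],[-0.95,-0.1,0,0,0],[-0.95,-0.1,0,0,0],[-0.95,0,0,0,0],[0,0,0,0,0]]'
python3 - <<'E'
from h import *
cell(-.0765,.171)
E
```

```text
clock: 36.67
position: [0.4438, -0.2196, 0.2527]
ee_rot: [2.343, 2.09, -0.0]
force: [-0.3, 0.3, -0.5]
width: 0.282
gripper_force: 14.7
turn -0.1 x -0.43 y 0.02 z 3.41 | tcp [ 0.4438 -0.2196  0.2527] yaw -6.5 w 0.282 F [-0.3  0.3 -0.5] gf 14.7 t 36.7
```

```bash
python3 -m creep '[[-0.43,0.02,0.5,0,0],[0,0,1,0,0],[0,0,0.8,0,0],[0,0,0,0,0]]'
python3 - <<'E'
from h import *
cell(-.0765,.171)
d=grab('scene'); cv2.imwrite('pics/s6.png',cv2.resize(d['pixels'][150:270,310:460],None,fx=5,fy=5,interpolation=cv2.INTER_CUBIC))
E
```

```text
clock: 37.17
position: [0.442, -0.232, 0.1589]
ee_rot: [-2.336, -2.096, 0.002]
force: [-0.6, -0.3, 0.5]
width: 0.282
gripper_force: 14.7
turn -0.01 x -0.12 y 0.03 z 1.07 | tcp [ 0.442  -0.232   0.1589] yaw -6.2 w 0.282 F [-0.6 -0.3  0.5] gf 14.7 t 37.2
```

View pics/s6.png

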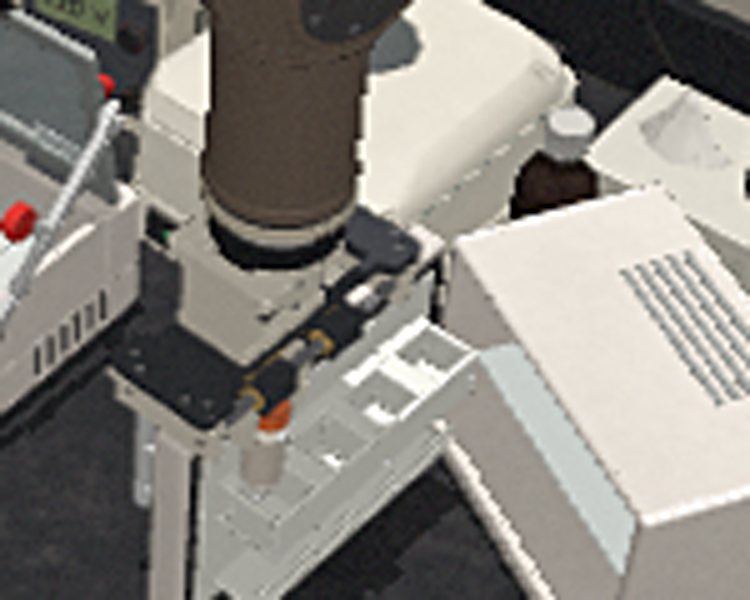

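The view shows the held vial (265,450) px above the far cell of the rack, orange cap at (275,415).

```bash
python3 -m creep '[[-0.12,0.03,0,0,0],[0,0,0.3,0,0],[0,0,0.3,0,0],[0,0,0,0,0]]'
python3 - <<'E'
from h import *
cell(-.0765,.171)
E
```

```text
clock: 37.72
position: [0.4428, -0.2383, 0.1353]
ee_rot: [-2.338, -2.095, 0.001]
force: [0.7, -0.5, -0.3]
width: 0.281
gripper_force: 14.8
turn -0.03 x 0.03 y -0.01 z 0.48 | tcp [ 0.4428 -0.2383  0.1353] yaw -6.3 w 0.281 F [ 0.7 -0.5 -0.3] gf 14.8 t 37.7
```

```bash
python3 -m creep '[[0,0,0.24,0,0],[0,0,0.22,0,0],[0,0,0,0,0]]'; python3 -m creep '[[0,0,0,0,0.3],[0,0,0,0,0.38],[0,0,0,0,0.38],[0,0,-0.5,0,0.38],[0,0,-1,0,0.38],[0,0,-1,0,0.38],[0,0,-1,0,0.38]]'
python3 - <<'E'
from h import *
caps(); vial(.017,.3)
E
```

```text
clock: 38.1
position: [0.4429, -0.2384, 0.1172]
ee_rot: [-2.339, -2.096, 0.001]
force: [-0.2, -0.8, -0.7]
width: 0.288
gripper_force: 14.8
clock: 38.98
position: [0.4433, -0.2386, 0.2595]
ee_rot: [2.34, 2.096, 0.0]
force: [0.1, -0.7, 0.3]
width: 0.378
gripper_force: 0.0
cap px [259.3 151.4] 7 z 0.068 @.112 [0.733 0.172] @.174 [0.711 0.165]
cap px [317.4 208.9] 27 z 0.199 @.112 [ 0.508 -0.012] @.174 [ 0.496 -0.011]
cap px [273.2 216.4] 44 z 0.112 @.112 [0.496 0.14 ] @.174 [0.484 0.135]
cap px [288.3 216. ] 42 z 0.105 @.112 [0.493 0.089] @.174 [0.481 0.085]
turn -15.97 x 4.14 y 8.71 z 0.49 | tcp [ 0.4457 -0.2395  0.2648] yaw -6.3 w 0.381 F [ 3.  -0.7  3.5] gf 0.0 t 39.0
```

```bash
python3 -m creep '[[0.95,0,0,0,0.4],[0.95,0,0,0,0.4],[0.95,0,0,0,0.4],[0.95,0,0,0,0.4],[0.95,0,0,0,0.4],[0.95,0,0,0,0.4],[0.95,0,0,0,0.4],[0.95,0,0,0,0.4],[0.95,0,0,0,0.4],[0.95,0,0,0,0.4],[0,0,0,-1,0.4],[0,0,0,-1,0.4]]' >/dev/null; python3 -m creep '[[0,0,0,-1,0.4],[0,0,0,-1,0.4],[0,0,0,-1,0.4],[0,0,0,-1,0.4],[0,0,0,-1,0.4],[0,0,0,-1,0.4],[0,0,0,-1,0.4]]' >/dev/null; python3 -m creep '[[0,0,0,-1,0.4],[0,0,0,-1,0.4],[0,0,0,-1,0.4],[0,0,0,-1,0.4],[0,0,0,-1,0.4],[0,0,0,-1,0.4],[0,0,0,-1,0.4],[0,0,0,0,0.4]]'
python3 - <<'E'
from h import *
vial(.017,.103); d,w=caps()
d=grab('scene'); cv2.imwrite('pics/s7.png',d['pixels'])
im=d['pixels'].astype(int); w=cloud(d); m=(im[...,2]-im[...,0]>70)&(im[...,2]>130)
for c,a in blobs(d,m,10):
    if 240<c[0]<420 and 150<c[1]<270: print('scene',c.round(1),a,'@.108',rayz(d,*c,.108)[:2].round(3),'@.170',rayz(d,*c,.170)[:2].round(3))
E
```

```text
clock: 42.4
position: [0.4851, 0.139, 0.258]
ee_rot: [0.874, 3.017, 0.0]
force: [0.1, -0.0, -0.6]
width: 0.399
gripper_force: 0.0
turn 0.02 x -0.09 y 0.19 z 5.24 | tcp [0.4851 0.139  0.258 ] yaw 57.7 w 0.399 F [ 0.1 -0.  -0.6] gf 0.0 t 42.4
cap px [317.3 208.5] 28 z 0.206 @.112 [ 0.51  -0.012] @.174 [ 0.497 -0.011]
cap px [389.7 218.1] 50 z 0.17 @.112 [ 0.453 -0.254] @.174 [ 0.443 -0.243]
scene [299.7 153.8] 12 @.108 [0.697 0.219] @.170 [0.641 0.169]
scene [280.6 192.5] 34 @.108 [0.496 0.138] @.170 [0.45  0.093]
scene [312.4 192.8] 23 @.108 [0.562 0.049] @.170 [0.513 0.009]
scene [291.5 199. ] 30 @.108 [0.495 0.087] @.170 [0.449 0.045]
scene [364.5 242.1] 52 @.108 [ 0.488 -0.219] @.170 [ 0.443 -0.246]
```

```bash
python3 -m creep '[[-0.09,0.19,0.5,0,0.4],[0,0,1,0,0.4],[0,0,1,0,0.4],[0,0,1,0,0.4],[0,0,0.7,0,0.4],[0,0,0,0,0.4]]'>/dev/null
python3 - <<'E'
from h import *
vial(.017,.103)
E
```

```text
turn 0.02 x -0.03 y 0.03 z 1.01 | tcp [0.4907 0.143  0.0884] yaw 57.7 w 0.399 F [-0.2  0.2  0.1] gf 0.0 t 43.2
```

```bash
python3 -m creep '[[-0.03,0.03,0.3,0,0.4],[0,0,0.4,0,0.4],[0,0,0.3,0,0.4],[0,0,0,0,0],[0,0,0,0,0],[0,0,0,0,0],[0,0,0,0,0]]' 15;python3 -m creep '[[0,0,-0.5,0,0],[0,0,-1,0,0],[0,0,-1,0,0],[0,0,-1,0,0],[0,0,-1,0,0],[0,0,-0.5,0,0]]'
python3 - <<'E'
from h import *
cell(-.0255,.171)
E
```

```text
clock: 44.12
position: [0.4941, 0.144, 0.0504]
ee_rot: [0.873, 3.017, 0.001]
force: [0.4, -1.1, -0.9]
width: 0.279
gripper_force: 15.0
clock: 44.88
position: [0.4945, 0.1444, 0.2526]
ee_rot: [0.872, 3.015, 0.003]
force: [-1.3, -0.5, 0.2]
width: 0.284
gripper_force: 15.0
turn 15.97 x -9.62 y 1.01 z 3.41 | tcp [0.4945 0.1444 0.2526] yaw 57.7 w 0.284 F [-1.3 -0.5  0.2] gf 15.0 t 44.9
```

```bash
python3 -m creep '[[0,0,0,1,0],[0,0,0,1,0],[0,0,0,1,0],[0,0,0,1,0],[0,0,0,1,0],[0,0,0,1,0],[0,0,0,1,0],[0,0,0,1,0]]' >/dev/null; python3 -m creep '[[0,0,0,1,0],[0,0,0,1,0],[0,0,0,1,0],[0,0,0,1,0],[0,0,0,1,0],[0,0,0,1,0],[0,0,0,1,0],[0,0,0,1,0]]' >/dev/null; python3 -m creep '[[-0.96,0.1,0,0,0],[-0.96,0.1,0,0,0],[-0.96,0.1,0,0,0],[-0.96,0.1,0,0,0],[-0.96,0.1,0,0,0],[-0.96,0.1,0,0,0],[-0.96,0.1,0,0,0],[-0.96,0.1,0,0,0],[-0.96,0.1,0,0,0],[-0.96,0.1,0,0,0],[0,0,0,0,0]]'
python3 - <<'E'
from h import *
cell(-.0255,.169)
E
```

```text
clock: 48.25
position: [0.4906, -0.2457, 0.2499]
ee_rot: [2.345, 2.09, -0.002]
force: [-0.2, 0.6, -0.2]
width: 0.282
gripper_force: 15.0
turn -0.11 x 0.09 y 0.06 z 3.39 | tcp [ 0.4906 -0.2457  0.2499] yaw -6.6 w 0.282 F [-0.2  0.6 -0.2] gf 15.0 t 48.2
```

```bash
python3 -m creep '[[0.09,0.06,0.5,-0.1,0],[0,0,1,0,0],[0,0,0.7,0,0],[0,0,0,0,0]]'>/dev/null
python3 - <<'E'
from h import *
cell(-.0255,.169)
E
```

```text
turn 0.08 x -0.12 y 0.02 z 1.16 | tcp [ 0.493  -0.2373  0.1604] yaw -5.8 w 0.277 F [0.2 0.2 2.1] gf 15.0 t 48.8
```

```bash
python3 -m creep '[[-0.06,0,0,0,0],[0,0,0.3,0,0],[0,0,0,0,0]]'>/dev/null
python3 - <<'E'
from h import *
cell(-.0255,.169)
E
```

```text
turn 0.07 x -0.03 y -0.01 z 0.89 | tcp [ 0.4938 -0.241   0.1497] yaw -5.9 w 0.282 F [ 0.8 -0.   0.7] gf 15.0 t 49.1
```

```bash
python3 -m creep '[[-0.03,0,0.3,0,0],[0,0,0.3,0,0],[0,0,0.26,0,0],[0,0,0,0,0]]';python3 -c "
from h import *
cell(-.0255,.169)"; python3 -m creep '[[0,0,0,0,0.3],[0,0,0,0,0.34],[0,0,0,0,0.34],[0,0,-0.5,0,0.34],[0,0,-1,0,0.34],[0,0,-1,0,0.34],[0,0,-1,0,0.34]]'
python3 - <<'E'
from h import *
caps(); vial(-.035,.3)
E
```

```text
clock: 49.62
position: [0.4932, -0.2421, 0.1145]
ee_rot: [-2.331, -2.103, 0.001]
force: [-0.5, -0.2, -0.3]
width: 0.283
gripper_force: 15.0
turn 0.07 x -0.01 y 0.0 z 0.01 | tcp [ 0.4932 -0.2421  0.1145] yaw -5.9 w 0.283 F [-0.5 -0.2 -0.3] gf 15.0 t 49.6
clock: 50.5
position: [0.4939, -0.2424, 0.2572]
ee_rot: [2.332, 2.104, 0.0]
force: [0.5, -1.4, -0.1]
width: 0.333
gripper_force: 0.0
cap px [259.3 151.4] 7 z 0.065 @.112 [0.733 0.172] @.174 [0.711 0.165]
cap px [317.4 208.9] 27 z 0.204 @.112 [ 0.508 -0.012] @.174 [ 0.496 -0.011]
cap px [288.3 216. ] 42 z 0.106 @.112 [0.493 0.089] @.174 [0.481 0.085]
turn -15.87 x 4.64 y 6.96 z 0.44 | tcp [ 0.4962 -0.2432  0.2627] yaw -5.9 w 0.339 F [2.2 0.  4.9] gf 0.0 t 50.5
```

```bash
python3 -m creep '[[0.92,-0.11,0,0,0.4],[0.92,-0.11,0,0,0.4],[0.92,-0.11,0,0,0.4],[0.92,-0.11,0,0,0.4],[0.92,-0.11,0,0,0.4],[0.92,-0.11,0,0,0.4],[0.92,-0.11,0,0,0.4],[0.92,-0.11,0,0,0.4],[0.92,-0.11,0,0,0.4],[0,0,0,-1,0.4],[0,0,0,-1,0.4],[0,0,0,-1,0.4]]' >/dev/null; python3 -m creep '[[0,0,0,-1,0.4],[0,0,0,-1,0.4],[0,0,0,-1,0.4],[0,0,0,-1,0.4],[0,0,0,-1,0.4],[0,0,0,-1,0.4],[0,0,0,-1,0.4]]' >/dev/null; python3 -m creep '[[0,0,0,-1,0.4],[0,0,0,-1,0.4],[0,0,0,-1,0.4],[0,0,0,-1,0.4],[0,0,0,-1,0.4],[0,0,0,-0.9,0.4],[0,0,0,0,0.4]]'
python3 - <<'E'
from h import *
vial(-.035,.103); d,w=caps()
d=grab('scene')
im=d['pixels'].astype(int); w=cloud(d); m=(im[...,2]-im[...,0]>70)&(im[...,2]>130)
for c,a in blobs(d,m,10):
    if 240<c[0]<420 and 150<c[1]<270: print('scene',c.round(1),a,'@.108',rayz(d,*c,.108)[:2].round(3),'@.170',rayz(d,*c,.170)[:2].round(3))
E
```

```text
clock: 53.8
position: [0.4885, 0.0911, 0.2556]
ee_rot: [0.874, 3.017, 0.0]
force: [0.5, 0.1, -0.2]
width: 0.4
gripper_force: 0.0
turn 0.02 x 0.0 y 0.01 z 5.19 | tcp [0.4885 0.0911 0.2556] yaw 57.7 w 0.4 F [ 0.5  0.1 -0.2] gf 0.0 t 53.8
cap px [259.3 151.4] 7 z 0.063 @.112 [0.733 0.172] @.174 [0.711 0.165]
cap px [388.8 203. ] 48 z 0.173 @.112 [ 0.506 -0.258] @.174 [ 0.494 -0.246]
cap px [317.5 207.5] 18 z 0.201 @.112 [ 0.513 -0.013] @.174 [ 0.5   -0.012]
cap px [389.6 218.1] 50 z 0.173 @.112 [ 0.453 -0.254] @.174 [ 0.443 -0.243]
scene [312.5 192.7] 22 @.108 [0.562 0.049] @.170 [0.513 0.009]
scene [291.5 199.2] 27 @.108 [0.494 0.087] @.170 [0.448 0.044]
scene [374.7 232.4] 49 @.108 [ 0.541 -0.222] @.170 [ 0.493 -0.249]
scene [364.5 242.1] 51 @.108 [ 0.488 -0.219] @.170 [ 0.443 -0.246]
```

```bash
python3 -m creep '[[0,0,0.5,0,0.4],[0,0,1,0,0.4],[0,0,1,0,0.4],[0,0,0.5,0,0.4],[0,0,0,0,0.4]]'>/dev/null; python3 -c "
from h import *
vial(-.035,.104)"; python3 -m creep '[[0,0,0.5,0,0.4],[0,0,0.5,0,0.4],[0,0,0,0,0.4]]'>/dev/null
python3 - <<'E'
from h import *
vial(-.035,.104)
E
```

```text
turn 0.02 x -0.02 y 0.03 z 2.13 | tcp [0.4875 0.0908 0.1345] yaw 57.7 w 0.403 F [ 0.4 -0.2 -0.1] gf 0.0 t 54.5
turn 0.02 x -0.0 y 0.01 z 1.16 | tcp [0.4884 0.0911 0.0957] yaw 57.7 w 0.398 F [0.4 0.5 0.1] gf 0.0 t 54.9
```

```bash
python3 -m creep '[[0,0,0.4,0,0.4],[0,0,0.4,0,0.4],[0,0,0.36,0,0.4],[0,0,0,0,0.4],[0,0,0,0,0],[0,0,0,0,0],[0,0,0,0,0],[0,0,0,0,0]]' 15;python3 -m creep '[[0,0,-0.5,0,0],[0,0,-1,0,0],[0,0,-1,0,0],[0,0,-1,0,0],[0,0,-1,0,0],[0,0,-0.5,0,0]]'
python3 - <<'E'
from h import *
cell(.0255,.171)
E
```

```text
clock: 55.9
position: [0.4888, 0.0912, 0.0495]
ee_rot: [0.873, 3.017, 0.0]
force: [-0.3, 0.8, 1.8]
width: 0.282
gripper_force: 15.0
clock: 56.65
position: [0.4892, 0.0914, 0.2516]
ee_rot: [0.873, 3.015, 0.002]
force: [-0.2, 0.4, -1.2]
width: 0.28
gripper_force: 15.0
turn 15.97 x -8.28 y 2.27 z 3.39 | tcp [0.4892 0.0914 0.2516] yaw 57.7 w 0.28 F [-0.2  0.4 -1.2] gf 15.0 t 56.6
```

```bash
python3 -m creep '[[0,0,0,1,0],[0,0,0,1,0],[0,0,0,1,0],[0,0,0,1,0],[0,0,0,1,0],[0,0,0,1,0],[0,0,0,1,0],[0,0,0,1,0]]' >/dev/null; python3 -m creep '[[0,0,0,1,0],[0,0,0,1,0],[0,0,0,1,0],[0,0,0,1,0],[0,0,0,1,0],[0,0,0,1,0],[0,0,0,1,0],[0,0,0,1,0]]' >/dev/null; python3 -m creep '[[-0.92,0.25,0,0,0],[-0.92,0.25,0,0,0],[-0.92,0.25,0,0,0],[-0.92,0.25,0,0,0],[-0.92,0.25,0,0,0],[-0.92,0.25,0,0,0],[-0.92,0.25,0,0,0],[-0.92,0.25,0,0,0],[-0.92,0.25,0,0,0],[0,0,0,0,0],[0,0,0,0,0]]'
python3 - <<'E'
from h import *
cell(.0255,.168)
E
```

```text
clock: 60.02
position: [0.5416, -0.2472, 0.249]
ee_rot: [-2.339, -2.096, -0.0]
force: [-0.0, -0.3, -0.3]
width: 0.281
gripper_force: 15.0
turn -0.03 x -0.01 y 0.06 z 3.4 | tcp [ 0.5416 -0.2472  0.249 ] yaw -6.3 w 0.281 F [-0.  -0.3 -0.3] gf 15.0 t 60.0
```

```bash
python3 -m creep '[[0,0.05,0.5,0,0],[0,0,1,0,0],[0,0,0.7,0,0],[0,0,0.3,0,0],[0,0,0,0,0]]'>/dev/null
python3 - <<'E'
from h import *
cell(.0255,.168)
E
```

```text
turn -0.02 x -0.01 y 0.01 z 0.9 | tcp [ 0.5437 -0.2473  0.1492] yaw -6.2 w 0.281 F [-0.1 -0.9 -0.1] gf 15.0 t 60.6
```

```bash
python3 -m creep '[[0,0,0.3,0,0],[0,0,0.3,0,0],[0,0,0.28,0,0],[0,0,0,0,0]]';python3 -c "
from h import *
cell(.0255,.168)"; python3 -m creep '[[0,0,0,0,0.3],[0,0,0,0,0.34],[0,0,0,0,0.34],[0,0,-0.5,0,0.34],[0,0,-1,0,0.34],[0,0,-1,0,0.34],[0,0,-1,0,0.34]]'
python3 - <<'E'
from h import *
go((.4366,-.1477),.24,np.radians(57.6)); go((.4366,-.1477),.24)
d=grab('scene')
im=d['pixels'].astype(int); w=cloud(d); m=(im[...,2]-im[...,0]>70)&(im[...,2]>130)
for c,a in blobs(d,m,10):
    if 240<c[0]<420 and 150<c[1]<270: print('scene',c.round(1),a,'@.108',rayz(d,*c,.108)[:2].round(3),'@.170',rayz(d,*c,.170)[:2].round(3))
E
```

```text
clock: 61.15
position: [0.5429, -0.2479, 0.1129]
ee_rot: [-2.339, -2.095, 0.002]
force: [-0.4, -0.2, 0.4]
width: 0.28
gripper_force: 15.0
turn -0.03 x 0.01 y 0.03 z -0.01 | tcp [ 0.5429 -0.2479  0.1129] yaw -6.3 w 0.28 F [-0.4 -0.2  0.4] gf 15.0 t 61.1
clock: 62.02
position: [0.5436, -0.2481, 0.2556]
ee_rot: [2.34, 2.096, 0.0]
force: [0.8, -0.6, -0.2]
width: 0.339
gripper_force: 0.0
turn -15.97 x 3.6 y 0.69 z 1.76 | tcp [ 0.5436 -0.2481  0.2556] yaw -6.3 w 0.339 F [ 0.8 -0.6 -0.2] gf 0.0 t 62.0
turn -0.0 x 2.2 y -2.93 z 1.76 | tcp [ 0.5436 -0.2481  0.2556] yaw -6.3 w 0.339 F [ 0.8 -0.6 -0.2] gf 0.0 t 62.0
scene [299.7 153.8] 12 @.108 [0.697 0.219] @.170 [0.641 0.169]
scene [312.5 192.8] 24 @.108 [0.562 0.049] @.170 [0.513 0.009]
scene [385.3 224.1] 45 @.108 [ 0.592 -0.23 ] @.170 [ 0.542 -0.256]
scene [374.9 232.6] 49 @.108 [ 0.541 -0.223] @.170 [ 0.493 -0.25 ]
scene [364.6 242.1] 47 @.108 [ 0.488 -0.22 ] @.170 [ 0.443 -0.246]
```

All three caps stand in their cells, at scene pixels (365,242), (375,233) and (385,224). Next, grip the door handle.

```bash
python3 -m creep '[[0.75,-1,0,0,0.45],[0.75,-1,0,0,0.45],[0.7,-0.93,0,0,0.45],[0,0,1,0,0.45],[0,0,0.7,0,0.45],[0,0,0,0,0.45]]' >/dev/null
python3 - <<'E'
from h import *
d=grab('scene'); w=cloud(d); im=d['pixels'].mean(-1)
m=(abs(w[...,0]-.437)<.02)&(abs(w[...,1]+.148)<.025)&(w[...,2]>.15)&(w[...,2]<.182)&(im>80); print(m.sum(), np.median(w[m],0))
go((.4366,-.1477),.159)
E
```

```text
26 [ 0.43806873 -0.15479241  0.16725564]
turn -0.0 x 0.0 y 0.0 z 2.05 | tcp [ 0.4366 -0.1478  0.1861] yaw -6.3 w 0.451 F [ 0.  -1.  -0.1] gf 0.0 t 62.9
```

```bash
python3 -m creep '[[0,0,0.8,0,0.45],[0,0,0.7,0,0.45],[0,0,0.5,0,0.45],[0,0,0,0,0],[0,0,0,0,0],[0,0,0,0,0],[0,0,0,0,0],[0,0,0,0,0]]' 12; python3 -m creep '[[-0.38,-0.1,0,-1,0],[-0.38,-0.1,0,-1,0],[-0.38,-0.1,0,-1,0],[-0.38,-0.1,0,-1,0]]' 12
python3 - <<'E'
from h import *
def hp(a,hng=np.array([.645,-.236])):
    t=np.radians(-32.4)-a; c,s=np.cos(t),np.sin(t); return hng+np.array([c*-.063-s*-.215, s*-.063+c*-.215])
for a in (.84,.8): print(hp(a)); go(hp(a),.159)
E
```

```text
clock: 63.88
position: [0.4412, -0.149, 0.1078]
ee_rot: [2.335, 2.092, 0.007]
force: [9.8, -3.7, -5.9]
width: 0.129
gripper_force: 12.0
clock: 64.38
position: [0.4248, -0.2094, 0.1078]
ee_rot: [2.017, 2.399, 0.006]
force: [12.7, -0.4, -6.9]
width: 0.129
gripper_force: 12.0
[ 0.42256386 -0.20923877]
turn -0.0 x 0.01 y -0.05 z 0.09 | tcp [ 0.4248 -0.2094  0.1078] yaw 9.9 w 0.129 F [12.7 -0.4 -6.9] gf 12.0 t 64.4
[ 0.42167162 -0.21815525]
turn -0.0 x -0.2 y -0.12 z 0.09 | tcp [ 0.4248 -0.2094  0.1078] yaw 9.9 w 0.129 F [12.7 -0.4 -6.9] gf 12.0 t 64.4
```

```bash
python3 -m creep '[[-0.38,-0.02,0,-1,0],[-0.38,-0.1,0,-1,0],[-0.38,-0.1,0,-1,0],[-0.38,-0.1,0,-1,0],[-0.38,-0.1,0,-1,0],[-0.38,-0.1,0,-1,0]]'; python3 -m creep '[[-0.38,-0.1,0,-1,0],[-0.38,-0.1,0,-1,0],[-0.38,-0.1,0,-1,0]]'
python3 - <<'E'
from h import *
go((.476,-.3828),.159)
E
```

```text
clock: 65.12
position: [0.4325, -0.3023, 0.1077]
ee_rot: [1.478, 2.77, -0.001]
force: [-1.6, 1.1, 6.7]
width: 0.125
gripper_force: 12.0
clock: 65.5
position: [0.4508, -0.3458, 0.1077]
ee_rot: [1.181, 2.909, -0.002]
force: [-1.0, 0.8, 5.7]
width: 0.129
gripper_force: 12.0
turn -0.0 x -1.1 y -0.22 z 0.09 | tcp [ 0.4508 -0.3458  0.1077] yaw 45.8 w 0.129 F [-1.   0.8  5.7] gf 12.0 t 65.5
```

```bash
python3 -m creep '[[-0.38,-0.1,0,-1,0],[-0.38,-0.1,0,-1,0],[-0.34,-0.05,0,-1,0],[0,0,0,0,0]]'; python3 -m creep '[[-0.12,0,0,0,0],[-0.12,0,0,0,0],[0,0,0,0,0]]'
python3 - <<'E'
from h import *
go((.476,-.3828),.159)
E
```

```text
clock: 66.0
position: [0.4772, -0.3834, 0.1076]
ee_rot: [0.875, 3.016, -0.005]
force: [-3.2, -4.2, 4.8]
width: 0.124
gripper_force: 12.0
clock: 66.38
position: [0.4812, -0.3862, 0.1062]
ee_rot: [-0.875, -3.011, 0.002]
force: [-12.2, 1.8, 6.5]
width: 0.126
gripper_force: 12.0
turn -0.0 x 0.16 y 0.0 z 0.05 | tcp [ 0.4812 -0.3862  0.1062] yaw 57.6 w 0.126 F [-12.2   1.8   6.5] gf 12.0 t 66.4
```

```bash
python3 -m creep '[[-0.12,0,0,0,0],[0,0,0,0,0],[0,0,0,0,0]]';  python3 -m creep '[[0,0,0,0,0.3],[0,0,0,0,0.4],[0,0,0,0,0.4],[0,0,-0.5,0,0.4],[0,0,-1,0,0.4],[0,0,-1,0,0.4],[0,0,-1,0,0.4],[0.9,1,0,0,0.4],[0.9,1,0,0,0.4],[0.9,1,0,0,0.4],[0.9,1,0,0,0.4],[0.9,1,0,0,0.4]]'
python3 - <<'E'
from h import *
d=grab('scene'); cv2.imwrite('pics/s8.png',cv2.resize(d['pixels'][100:300,220:480],None,fx=3,fy=3,interpolation=cv2.INTER_CUBIC))
w=cloud(d); l=(w[...,:2]-HT)@np.array([[np.cos(HY),-np.sin(HY)],[np.sin(HY),np.cos(HY)]])
m=(abs(l[...,1])<.05)&(w[...,2]>.295)&(w[...,2]<.33)&(l[...,0]>-.02)&(l[...,0]<.13); print('handle',m.sum(),np.median(l[m],0),np.median(w[m],0)[2])
w=cloud(grab('top')); z=w[...,2]; V,U=np.mgrid[:400,:640]
m=(z>.18)&(z<.21)&(U>350)&(U<490)&(V>100)&(V<225)
n,q,s,c=cv2.connectedComponentsWithStats(m.astype(np.uint8)); k=1+s[1:,4].argmax(); p=w[q==k]
print(len(p),cv2.minAreaRect((p[:,:2]*1000).astype(np.float32)))
E
```

```text
clock: 66.75
position: [0.4843, -0.3883, 0.1056]
ee_rot: [-0.874, -3.009, 0.001]
force: [-13.3, 1.2, 3.5]
width: 0.128
gripper_force: 12.0
clock: 68.25
position: [0.4438, -0.1211, 0.2464]
ee_rot: [0.872, 3.017, -0.0]
force: [0.8, 0.6, -0.1]
width: 0.399
gripper_force: 0.0
handle 85 [0.03289281 0.00110213] 0.3115699632662331
3880 ((631.829833984375, -375.022705078125), (250.03713989257812, 184.24191284179688), 57.4490966796875)
```

View pics/s8.png

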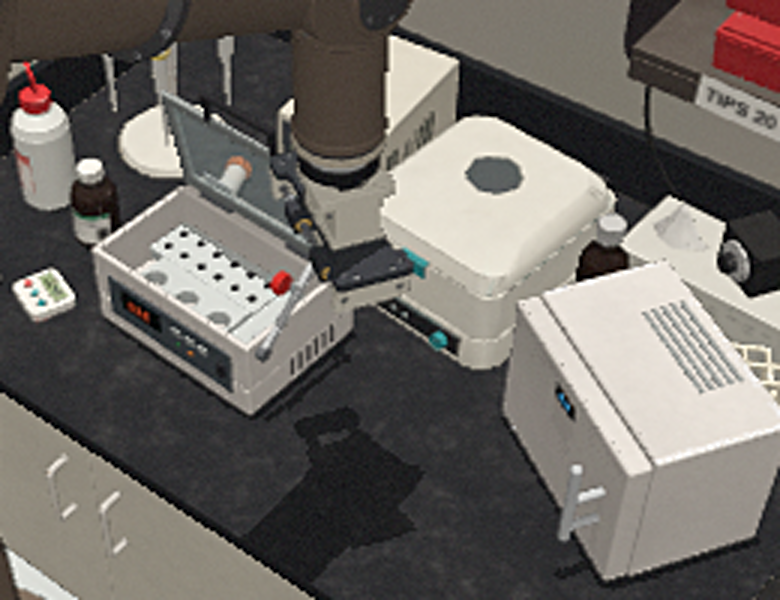

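The picture shows the cooler door shut with a hairline seam, the three wells empty at (155,280), (188,295), (217,310), the guard on its stay, and the bottle (93,200) and timer (43,293) unmoved. The force didn't clearly rise at the last push, so I'll press the door once more to find its stop.

```bash
python3 -m creep '[[-0.9,-1,0,0,0.4],[-0.9,-1,0,0,0.4],[-0.9,-1,0,0,0.4],[-0.9,-1,0,0,0.4],[-0.9,-1,0,0,0.4],[0,0,0,0,0.4]]' >/dev/null
python3 - <<'E'
from h import *
d=grab('scene'); w=cloud(d); im=d['pixels'].mean(-1)
m=(abs(w[...,0]-.484)<.02)&(abs(w[...,1]+.386)<.02)&(w[...,2]>.14)&(w[...,2]<.182)&(im>80); print(m.sum(), np.median(w[m],0))
go((.483,-.3875),.159)
E
```

```text
39 [ 0.47616364 -0.38712893  0.16338344]
turn -0.0 x 0.16 y -0.02 z 3.53 | tcp [ 0.4888 -0.3904  0.2452] yaw 57.5 w 0.4 F [0.  0.5 0.3] gf 0.0 t 69.2
```

```bash
python3 -m creep '[[0.22,0,0.5,0,0.4],[0,0,1,0,0.4],[0,0,1,0,0.4],[0,0,0.7,0,0.4],[0,0,0.3,0,0.4],[0,0,0,0,0],[0,0,0,0,0],[0,0,0,0,0],[0,0,0,0,0]]' 12;  python3 -m creep '[[-0.15,0,0,0,0],[-0.15,0,0,0,0],[0,0,0,0,0]]';python3 -m creep '[[-0.15,0,0,0,0],[0,0,0,0,0]]'
```

```text
clock: 70.28
position: [0.4809, -0.3859, 0.1074]
ee_rot: [0.876, 3.016, -0.005]
force: [-3.4, -3.5, 3.5]
width: 0.124
gripper_force: 12.0
clock: 70.65
position: [0.4891, -0.3912, 0.1059]
ee_rot: [-0.875, -3.013, 0.003]
force: [-3.5, -3.4, -3.2]
width: 0.103
gripper_force: 10.4
clock: 70.9
position: [0.4983, -0.3933, 0.1068]
ee_rot: [0.872, 3.016, -0.0]
force: [0.5, 0.6, 0.6]
width: 0.007
gripper_force: 0.0
```

The bar stayed put while the fingers slid off it, so the door is at its stop. Retract straight up and do a last check.

```bash
python3 -m creep '[[0,0,-0.5,0,0],[0,0,-1,0,0],[0,0,-1,0,0],[0,0,-1,0,0],[0,0,-1,0,0],[0.9,0,0,0,0],[0.9,0,0,0,0],[0.9,0,0,0,0],[0.9,0,0,0,0],[0,0,0,0,0],[0,0,0,0,0]]'
python3 - <<'E'
from h import *
d=grab('scene'); w=cloud(d); im=d['pixels'].mean(-1)
m=(abs(w[...,0]-.484)<.02)&(abs(w[...,1]+.386)<.02)&(w[...,2]>.14)&(w[...,2]<.182)&(im>80); print(m.sum(), np.median(w[m],0))
w=cloud(grab('top')); z=w[...,2]; V,U=np.mgrid[:400,:640]
for lo in (.18,.186):
    m=(z>lo)&(z<.21)&(U>350)&(U<490)&(V>100)&(V<225)
    n,q,s,c=cv2.connectedComponentsWithStats(m.astype(np.uint8)); k=1+s[1:,4].argmax(); p=w[q==k]
    print(len(p),cv2.minAreaRect((p[:,:2]*1000).astype(np.float32)))
# face points of the door in cooler axes: slope gives door angle relative to the roof side
E
```

```text
clock: 72.28
position: [0.3761, -0.3164, 0.2866]
ee_rot: [0.872, 3.016, -0.001]
force: [0.2, -0.2, 0.7]
width: 0.002
gripper_force: 0.0
39 [ 0.47551016 -0.38717236  0.16307058]
3833 ((631.861572265625, -375.2952575683594), (250.37680053710938, 184.33468627929688), 57.53308868408203)
3756 ((631.83154296875, -375.3424072265625), (250.26504516601562, 184.33468627929688), 57.53308868408203)
```

```bash
python3 -c "
from cell import sign_off
print(sign_off())"
```

```text
the job is handed in; nothing more can be done
None
```

I handed the job in at about 72 s, though no verdict came back. All three vials stand in the rack, the cooler door is shut against its stop, the guard rests on its raised stay, and the bottle and timer look unmoved.

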